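# Load, close and start the deburring bowl

## Task

Deburr the sawn-off slugs: put every short square aluminium slug from the bench into the blue deburring bowl, each in a compartment of its own, and swing the clear lid shut. Then fasten the lid with its red wing screw: turn it backward (counter-clockwise) and let it drop into the thread start, then run it in clockwise until it is fully home, and last press the green start button. Leave the other things on the bench where they are.

Things in the scene. Friction and masses are not known exactly. Their poses are not given: they have to be found in the camera images.
- machine: fixed vibratory deburring machine; origin on the bench under the bowl's axis. Blue bowl on springs, 124 mm across outside, rim 122 mm above the bench, six orange dividers 3 mm thick (tops 120 mm up) round a centre column 40 mm across. Axes: -x front (the lid's pull bar comes down there), +x hinge side, +y side of the grey control box, 74 x 72 x 88 mm tall, centred 112 mm from the axis
- pocket0 (a point): middle of the floor of compartment 0 (one of six, open on top): 40 mm from the bowl's axis, 0 degrees counter-clockwise from the machine's +x, 88 mm above the bench, 32 mm deep; wedge-shaped, 20 to 57 mm from the axis. One slug fits, standing with its sides square to the radius, or lying along it
- pocket1 (a point): middle of the floor of compartment 1 (one of six, open on top): 40 mm from the bowl's axis, 60 degrees counter-clockwise from the machine's +x, 88 mm above the bench, 32 mm deep; wedge-shaped, 20 to 57 mm from the axis. One slug fits, standing with its sides square to the radius, or lying along it
- pocket2 (a point): middle of the floor of compartment 2 (one of six, open on top): 40 mm from the bowl's axis, 120 degrees counter-clockwise from the machine's +x, 88 mm above the bench, 32 mm deep; wedge-shaped, 20 to 57 mm from the axis. One slug fits, standing with its sides square to the radius, or lying along it
- pocket3 (a point): middle of the floor of compartment 3 (one of six, open on top): 40 mm from the bowl's axis, 180 degrees counter-clockwise from the machine's +x, 88 mm above the bench, 32 mm deep; wedge-shaped, 20 to 57 mm from the axis. One slug fits, standing with its sides square to the radius, or lying along it
- pocket4 (a point): middle of the floor of compartment 4 (one of six, open on top): 40 mm from the bowl's axis, 240 degrees counter-clockwise from the machine's +x, 88 mm above the bench, 32 mm deep; wedge-shaped, 20 to 57 mm from the axis. One slug fits, standing with its sides square to the radius, or lying along it
- pocket5 (a point): middle of the floor of compartment 5 (one of six, open on top): 40 mm from the bowl's axis, 300 degrees counter-clockwise from the machine's +x, 88 mm above the bench, 32 mm deep; wedge-shaped, 20 to 57 mm from the axis. One slug fits, standing with its sides square to the radius, or lying along it
- lid (a joint): hinge of the clear round lid (128 mm across, 6 mm thick), rad: 0 shut, 2.4 wide open, leaning away from the front; starts at 2.1 to 2.25. Hinge line along the machine's y, 66 mm from the bowl's axis towards +x, 122 mm above the bench. Stiff (0.36 N m): the lid stays where it is left
- lid_bar (a point): middle of the lid's pull bar, a steel rod 10 mm thick, 72 mm long along the machine's y, 160 mm from the hinge line, 30 mm out from the lid's edge, on two arms 33 mm either side of the middle; the rod may turn in the fingers. It moves on a circle about the hinge line; with the lid shut it is 94 mm in front of the bowl's axis and 134 mm above the bench
- knob_grip (a point): on the axis of the red wing screw in the lid's centre, 4 mm below the wing's top; x runs along the wing, z along the screw, away from the bowl. Wing 56 mm long, 13 mm thick, 28 mm high, over a black flange 34 mm across. The screw is captive in the lid, turning and sliding in it. Lid shut and screw home: this point is 157 mm above the bench, the flange down on the lid
- knob_turn (a joint): turn of the wing screw, rad, + counter-clockwise from above, stops at -4.6 and 0.9; easy to turn. Starts at -1.7 to -0.5 and then, lid shut, rides on top of the thread. Turned past +0.15 and let go it drops 6 mm by its own weight (a grip holds it up). Clockwise from there it runs in 0.95 mm per rad to home, at the stop -4.6. Without the drop it stops 6 mm short of home
- knob_lift (a joint): slide of the wing screw along its axis, m, + away from the bowl; with the lid shut: 0 on top of the thread start, falling 0.95 mm per rad clockwise of it; about -0.006 just after the drop; about -0.010 home. With the lid open it slides freely from -0.0105 to 0.004
- start (a joint): green start button, m: 0 = out, 0.006 = fully pressed (5 N); springs back
- start_top (a point): top of the green start button, 28 mm across, on top of the control box, pressed straight down; 107 mm above the bench when out
- slug1: sawn slug of solid aluminium bar, 20 x 20 mm square and 30 mm long, about 32 g, standing on end on the bench at the start; origin at its centre, z along the 30 mm length (None if this start has fewer slugs)
- slug2: sawn slug of solid aluminium bar, 20 x 20 mm square and 30 mm long, about 32 g, standing on end on the bench at the start; origin at its centre, z along the 30 mm length (None if this start has fewer slugs)
- slug3: sawn slug of solid aluminium bar, 20 x 20 mm square and 30 mm long, about 32 g, standing on end on the bench at the start; origin at its centre, z along the 30 mm length (None if this start has fewer slugs)
- slug4: sawn slug of solid aluminium bar, 20 x 20 mm square and 30 mm long, about 32 g, standing on end on the bench at the start; origin at its centre, z along the 30 mm length (None if this start has fewer slugs)
- slug5: sawn slug of solid aluminium bar, 20 x 20 mm square and 30 mm long, about 32 g, standing on end on the bench at the start; origin at its centre, z along the 30 mm length (None if this start has fewer slugs)
- round_end: bystander: round steel bar end standing on end, 42 mm across, 34 mm tall; origin under its middle
- angle_end: bystander: dark steel angle offcut 90 mm long, 35 x 35 mm; origin under its middle
- oil: bystander: white oil bottle with a yellow label, 48 mm across, 130 mm tall; origin under its middle
- wrench: bystander: wrench 170 mm long, lying along its x
- bar_rest: bystander: the rest of the aluminium bar, 20 x 20 x 220 mm, lying along its x; not a slug

How it is judged:
On the way, in this order (a step that is already met when the one before it is completed fails the run):
1. every slug is in a compartment of the bowl ((horizontal distance between slug1 and pocket0 below 0.014 m or horizontal distance between slug1 and pocket1 below 0.014 m or horizontal distance between slug1 and pocket2 below 0.014 m or horizontal distance between slug1 and pocket3 below 0.014 m or horizontal distance between slug1 and pocket4 below 0.014 m or horizontal distance between slug1 and pocket5 below 0.014 m) and z of slug1 in the frame of machine between 0.085 and 0.109 m and (horizontal distance between slug2 and pocket0 below 0.014 m or horizontal distance between slug2 and pocket1 below 0.014 m or horizontal distance between slug2 and pocket2 below 0.014 m or horizontal distance between slug2 and pocket3 below 0.014 m or horizontal distance between slug2 and pocket4 below 0.014 m or horizontal distance between slug2 and pocket5 below 0.014 m) and z of slug2 in the frame of machine between 0.085 and 0.109 m and (horizontal distance between slug3 and pocket0 below 0.014 m or horizontal distance between slug3 and pocket1 below 0.014 m or horizontal distance between slug3 and pocket2 below 0.014 m or horizontal distance between slug3 and pocket3 below 0.014 m or horizontal distance between slug3 and pocket4 below 0.014 m or horizontal distance between slug3 and pocket5 below 0.014 m) and z of slug3 in the frame of machine between 0.085 and 0.109 m and (horizontal distance between slug4 and pocket0 below 0.014 m or horizontal distance between slug4 and pocket1 below 0.014 m or horizontal distance between slug4 and pocket2 below 0.014 m or horizontal distance between slug4 and pocket3 below 0.014 m or horizontal distance between slug4 and pocket4 below 0.014 m or horizontal distance between slug4 and pocket5 below 0.014 m) and z of slug4 in the frame of machine between 0.085 and 0.109 m and (horizontal distance between slug5 and pocket0 below 0.014 m or horizontal distance between slug5 and pocket1 below 0.014 m or horizontal distance between slug5 and pocket2 below 0.014 m or horizontal distance between slug5 and pocket3 below 0.014 m or horizontal distance between slug5 and pocket4 below 0.014 m or horizontal distance between slug5 and pocket5 below 0.014 m) and z of slug5 in the frame of machine between 0.085 and 0.109 m), for 0.2 s.
2. the lid is shut (all of step 1 and value of joint lid below 0.03 rad), for 0.2 s.
3. the wing screw has been backed off and has dropped into the thread start (value of joint lid below 0.03 rad and value of joint knob_turn above -0.4 rad and value of joint knob_lift below -0.0042 m), for 0.1 s.
4. the wing screw is run in fully home (value of joint lid below 0.03 rad and value of joint knob_turn below -4.1 rad and value of joint knob_lift below -0.0093 m), for 0.2 s.
5. the start button is pressed down (all of step 4 and value of joint start above 0.0045 m), for 0.03 s.
At the end, for the whole second after the job is handed in: Every slug is down in a compartment (centre within 14 mm of its middle seen from above, under 109 mm high), lid shut (under 0.03 rad), wing screw first dropped into its thread start, then home (turned past -4.1 rad, slid below -9.3 mm), start button pressed 4.5 mm last and out again (all of step 1 and all of step 4 and value of joint start below 0.002 m); the robot touches nothing.
It fails at once if another thing on the bench is pushed more than 5 cm (distance of any of round_end, angle_end, oil, wrench, bar_rest from where it was at the start of the episode above 0.05 m).
It fails at once if another thing is knocked over (angle between any of oil, round_end, angle_end's own z axis and vertical above 0.6 rad).
Of slug1, slug2, slug3, slug4, slug5 only 3 to 5 are there at a start; the rules pass over those that are not, and their reading is None.
At some moment in a run one of slug1, slug2, slug3, slug4, slug5 may be knocked a few centimetres aside while the robot is not near it.
Once in a run the grip may slacken for a moment while it holds something.
It also fails if it takes over 208 s, if anything falls off the work surface, if the arm or the gripper's body presses on something with over 40 N, if the wrist force passes 120 N, or if a joint passes its speed limit or range.

## Robot

A 6-joint arm with a two-finger parallel gripper is mounted at the origin on the work surface. World frame = base frame: x ahead of the robot, y to its left, z up, the work surface at z = 0. Lengths are in m, angles in rad, forces in N, time in s.
With the tool pointing down it reaches from about 0.375 to 0.9 m from the base axis. Payload 3.1 kg.
Tool frame: the origin (TCP) lies at the very end of the fingers, on their centre line; the grasp point (between the pads) lies 19 mm behind it; z points along the fingers, y is the direction in which the jaws open and shut (so a half turn about z gives the same grasp; the last joint's range is limited). The gripper opens to 87 mm and grips with 3 to 60 N. Pads are 19 mm wide; open, the fingers measure 117 mm over their backs; the gripper's body (75 mm by 190 mm) begins 51 mm behind the grasp point.
Start: joints at [1.097, 0.527, 1.433, -0, 1.181, -0.178], TCP at [0.182, 0.598, 0.223] pointing down, gripper open.
Joint ranges: [-3.08, 3.08], [-0.75, 2.2], [0.22, 2.44], [-1.43, 4.57], [0, 2.65], [-2.85, 2.85]. Speed limits (rad/s): [2.79, 2.79, 3.14, 3.14, 3.14, 3.14].

## Interface

Orientations are given as a unit quaternion [w, x, y, z].
In Python, from workcell import readout, viewer, robot gives the robot as it stands. The module is installed in compiled form; this text tells all that it offers.
- The arm moves only by the shell command python3 -m handwheel 'ROWS' [OPENING] [FORCE]. ROWS is JSON, a list of rows, each an object with "delta_pos": the shift along the tool's x, y, z in cm, a list of three; "angular": the turn, a rotation vector about the tool's x, y, z in units of 5 degrees (1.0 is 5 degrees), a list of three. In form: [{"delta_pos": [x, y, z], "angular": [rx, ry, rz]}, ...]. A call has 1 to 12 rows; each row shifts and turns the commanded pose from where the row before left it, along the tool's axes as they then stand; what a row does not reach is not made up. A row lasts 1/10 s, in which the tool goes at most 50 mm and 8.59 degrees, less where a joint would pass 70% of its speed; a pose out of reach is approached as far as the arm can. A call with a gripper value outside its range is refused whole. OPENING is the opening, from -1 (shut) to 1 (fully open), set as the call begins (- or left out, the last holds). The fingers move at their own pace and stop on an object; FORCE is the grip in N (left out, the last holds). Time passes only in rows, so rows that do not move let the fingers close. It gives the time, the measured TCP pose, the force and the opening at its end, in the units of the state.
- readout.get_obs(): the state, without advancing time (a new reading comes with each control period).
- viewer.snapshot(name): name is "side" or "top"; returns the picture (400x640x3 uint8, red, green, blue); there is no depth.
- viewer.camera_params(name): a dict with "mtx" (3x3 intrinsics, pixels), "rvec" (rotation vector, rad) and "tvec" (3), from world to camera coordinates, as OpenCV has them. Camera axes: x right, y down, z forward; pixel columns grow to the right and rows downward; lengths in m; the calibration is good to about 2 mm. A picture is of the moment at which its call begins. camera_params takes no time and is no camera call.
- robot.close_job(): hands the job in, once; it reports no verdict.
The state is a dict: "time": time; "joints": joint angles; "qd": joint speeds; "joint_efforts": joint torques, N m; "eef_pos": TCP position; "tcp_rot": TCP orientation; "contact_force": force on the tool from outside, world axes, zero at the start; "moment": the same for the moment, N m; "width": finger opening in m.
Only numpy, scipy, OpenCV 4.12 (cv2) and the standard library are available. Lean on these libraries where they do the work, as an engineer would, in place of code of your own. Each camera call takes 0.05 s, during which the arm holds its last target. There are 200 camera calls.

## Working session

There is one attempt and no reset: what is moved stays moved. The work goes in short steps, Python scripts to look and compute and a shell command to move; the robot and the scene stay as the last step left them, time stands still between calls to the robot, and variables do not carry over. Pictures are saved under pics/ and viewed, about 12 in all and at most 16, crops included, and the job is handed in when it is done.

```bash
mkdir -p pics; cat > h.py <<'E'
import numpy as np, cv2
from workcell import readout, viewer, robot
def cam(n):
    p=viewer.camera_params(n); R=cv2.Rodrigues(np.array(p['rvec'],float))[0]; return np.array(p['mtx'],float),R,np.array(p['tvec'],float).ravel()
def ray(n,uv):
    K,R,t=cam(n); d=R.T@np.linalg.solve(K,np.array([uv[0],uv[1],1.])); return -R.T@t,d
def onz(n,uv,z):
    c,d=ray(n,uv); return c+d*(z-c[2])/d[2]
def proj(n,P):
    K,R,t=cam(n); q=(K@(R@np.atleast_2d(P).T+t[:,None])).T; return q[:,:2]/q[:,2:]
def snap(n,f=None):
    im=cv2.cvtColor(viewer.snapshot(n),cv2.COLOR_RGB2BGR)
    if f: cv2.imwrite('pics/'+f,im)
    return im
def tri(uvt,uvs):
    a,d=ray('top',uvt); b,e=ray('side',uvs); s=np.linalg.lstsq(np.c_[d,-e],b-a,rcond=None)[0]
    p,q=a+s[0]*d,b+s[1]*e; return (p+q)/2,np.linalg.norm(p-q)
E
python3 - <<'E'
from h import *
for n in('top','side'):
    snap(n,n+'0.png'); K,R,t=cam(n); print(n,K.round(1).tolist(),(-R.T@t).round(3),R.round(3).tolist())
o=readout.get_obs(); print(o)
E
```

```text
top [[381.9, 0.0, 319.1], [0.0, 381.9, 200.2], [0.0, 0.0, 1.0]] [ 0.357 -0.024  1.153] [[-0.009, -1.0, -0.004], [-0.981, 0.009, -0.196], [0.196, 0.002, -0.981]]
side [[441.3, 0.0, 324.4], [0.0, 441.3, 198.9], [0.0, 0.0, 1.0]] [-0.129 -0.886  0.842] [[0.784, -0.62, -0.008], [-0.346, -0.427, -0.835], [0.515, 0.658, -0.55]]
{'time': 0.1, 'joints': array([ 1.09650703e+00,  5.28386660e-01,  1.43376304e+00, -2.00727016e-05,
        1.18138653e+00, -1.78524078e-01]), 'qd': array([ 0.0018702 , -0.00281601, -0.00234462, -0.00072036, -0.00162696,
        0.00044032]), 'joint_efforts': array([ 2.85144406e-04, -4.40988207e+01, -1.77151680e+01,  6.35006418e-02,
        5.34061133e-02, -3.28021156e-05]), 'eef_pos': array([0.18185957, 0.59727616, 0.22166475]), 'tcp_rot': array([-3.02803807e-04,  1.47340336e-01,  9.89085376e-01, -9.23452496e-04]), 'contact_force': array([-0.64407282, -1.06300996, -0.55993823]), 'moment': array([0.01359663, 0.06770613, 0.0041044 ]), 'width': 0.08698242663516464}
```

View pics/top0.png

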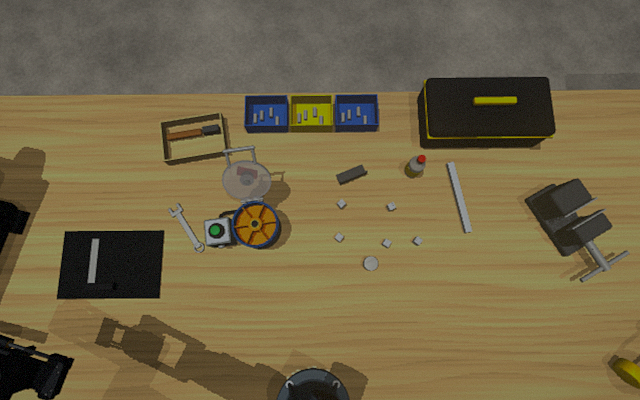

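View pics/side0.png

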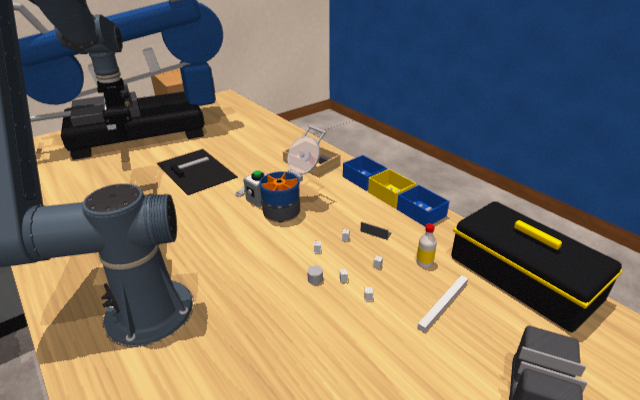

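The top view shows five slugs at about (341,204), (391,207), (339,238), (387,243) and (418,241). The bowl is at (256,225), the button at (216,230), and the lid leans back towards +x. The round end is at (371,263).

```bash
cat > m.py <<'E'
from h import *
def slugs(im,roi=(310,180,440,255)):
    x0,y0,x1,y1=roi; c=cv2.resize(im[y0:y1,x0:x1],None,fx=8,fy=8,interpolation=cv2.INTER_CUBIC)
    hsv=cv2.cvtColor(c,cv2.COLOR_BGR2HSV); m=((hsv[...,1]<60)&(hsv[...,2]>115)).astype(np.uint8)
    out=[]
    for k in cv2.findContours(m,cv2.RETR_EXTERNAL,cv2.CHAIN_APPROX_NONE)[0]:
        a=cv2.contourArea(k)/64
        if a<15: continue
        p=(k[:,0,:]+.5)/8-.5+[x0,y0]
        P=np.array([onz('top',q,.03)[:2] for q in p])*1000
        (r,s,th)=cv2.minAreaRect(P.astype(np.float32)); M=cv2.moments(P.astype(np.float32))
        out.append((np.r_[M['m10'],M['m01']]/M['m00'],r,s,th,a))
    return out
if __name__=='__main__':
    im=cv2.imread('pics/top0.png')
    for o in slugs(im): print('slug',o[0].round(1),np.round(o[1],1),np.round(o[2],1),round(o[3],1),o[4])
    hsv=cv2.cvtColor(im,cv2.COLOR_BGR2HSV); H,S,V=[hsv[...,i] for i in range(3)]
    def big(m,z,n):
        m=m.astype(np.uint8); k=max(cv2.findContours(m,0,1)[0],key=cv2.contourArea); return k
    r=np.zeros(H.shape,bool); r[190:260,195:290]=1
    k=big(r&(H>45)&(H<80)&(S>100)&(V>60),0,0); M=cv2.moments(k); g=(M['m10']/M['m00'],M['m01']/M['m00']); print('green',g,cv2.contourArea(k),onz('top',g,.107))
    k=big(r&(H>100)&(H<130)&(S>90)&(V>40),0,0); P=np.array([onz('top',q,.122)[:2] for q in k[:,0]],np.float32); print('bowl',cv2.fitEllipse(P),cv2.minEnclosingCircle(P))
    cv2.imwrite('pics/crop1.png',cv2.resize(im[140:260,190:290],None,fx=6,fy=5 and 6*5/6,interpolation=cv2.INTER_CUBIC))
    a=cv2.resize(im[140:260,195:285],(450,600),interpolation=cv2.INTER_CUBIC); b=cv2.resize(im[195:275,330:380],(0,0),fx=1,fy=1)
    b=cv2.resize(im[190:280,325:377],(346,600),interpolation=cv2.INTER_CUBIC); cv2.imwrite('pics/crop1.png',np.hstack([a,b]))
E
python3 m.py
```

```text
slug [ 453.6 -219.1] [ 453.7 -218.8] [21.6 19.7] 57.5 43.078125
slug [ 459.6 -310.9] [ 459.9 -310.4] [21.4 20.1] 50.6 43.3671875
slug [472.1 -78. ] [472.3 -78.6] [21.6 20.8] 53.1 43.7421875
slug [ 563.7 -237.3] [ 563.3 -237.4] [20.5 20.9] 26.0 41.7734375
slug [573.6 -87. ] [573.4 -86.9] [19.6 20.8] 41.7 40.109375
green (214.4862155388471, 229.74185463659146) 66.5 [0.48599092 0.26731075 0.107     ]
bowl ((0.49996837973594666, 0.15481087565422058), (0.12370346486568451, 0.12649551033973694), 164.84165954589844) ((0.49910593032836914, 0.155166894197464), 0.06507950276136398)
```

View pics/crop1.png

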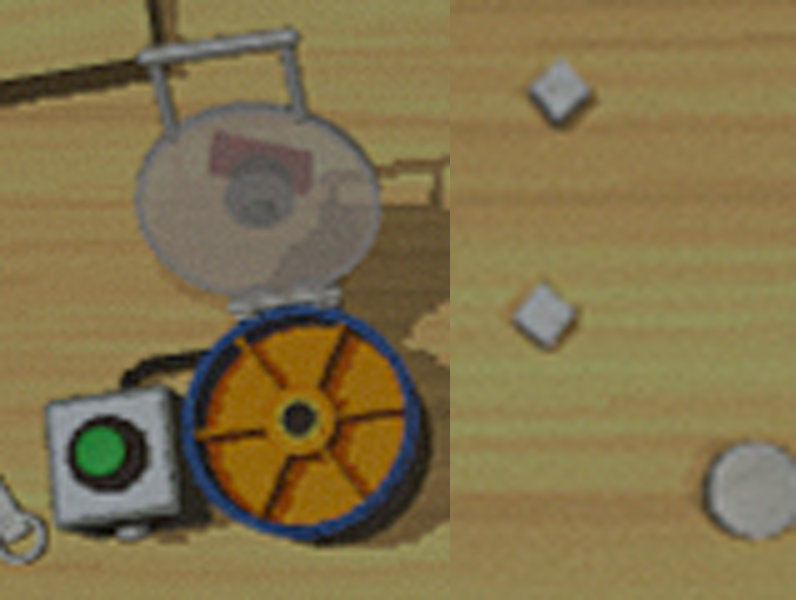

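Bowl axis is about (0.4995, 0.155) and the fitted outside diameter of 124–126 mm matches the 124 mm given. The button is 113 mm from the axis (112 given), so the machine yaw is about +7.2°. The slugs measure 20–21 mm. Next is a planner that works out tool-frame shifts.

```bash
cat > plan.py <<'E'
# usage: plan.py  x,y,z,psi_deg(jaw) ...   (mm)
import sys
from h import *
from scipy.spatial.transform import Rotation as Ro
C=np.array([499.5,155.]); YAW=7.2
def pocket(i,r=40): a=np.radians(60*i+YAW); return C+r*np.array([np.cos(a),np.sin(a)])
def plan(T,o=None):
    o=o or readout.get_obs(); p=o['eef_pos']*1000; q=o['tcp_rot']; R=Ro.from_quat(np.r_[q[1:],q[0]]).as_matrix()
    ps=np.degrees(np.arctan2(R[1,1],R[0,1])); j1,j6=np.degrees(o['joints'][[0,5]])
    print(f"t={o['time']:.1f} p={p.round(1)} psi={ps:.1f} tilt={np.degrees(R[:2,2]).round(2)} j6={j6:.0f} w={o['width']*1000:.1f} F={o['contact_force'].round(1)}")
    for x,y,z,s in T:
        d=(s-ps+90)%180-90; nj1=np.degrees(np.arctan2(y,x)); c=[]
        for dd in(d,d-180,d+180):
            n6=((nj1-(ps+dd))-(j1-ps)-j6+0); n6=j6+(nj1-j1)-dd; c.append((abs(n6)>150,abs(dd),dd,n6))
        _,_,dd,n6=min(c); ps+=dd; a=np.radians(ps); v=np.array([x,y,z])-p
        print(f" -> {x:.0f},{y:.0f},{z:.0f} psi {ps:.0f}: rz={-dd/5:.2f}  shift cm x={(-v[0]*np.sin(a)+v[1]*np.cos(a))/10:.2f} y={(v[0]*np.cos(a)+v[1]*np.sin(a))/10:.2f} z={-v[2]/10:.2f}  j6={n6:.0f}")
        p=np.array([x,y,z],float); j1,j6=nj1,n6
if __name__=='__main__':
    T=[]
    for a in sys.argv[1:]:
        if a[0]=='p': i,z,s=a[1:].split(','); x,y=pocket(int(i)); T.append((x,y,float(z),float(s)))
        else: T.append(tuple(map(float,a.split(','))))
    plan(T)
E
python3 -c "
from h import *
print(onz('top',(371,263),.034))"
python3 plan.py 573.5,-87,120,42 573.5,-87,17,42 573.5,-87,170,42 p5,170,127
```

```text
[ 0.39416956 -0.16983318  0.034     ]
t=0.1 p=[181.9 597.3 221.7] psi=73.1 tilt=[-0.05 -0.1 ] j6=-10 w=87.0 F=[-0.6 -1.1 -0.6]
 -> 574,-87,120 psi 42: rz=6.21  shift cm x=-77.06 y=-16.68 z=10.17  j6=-51
 -> 574,-87,17 psi 42: rz=-0.00  shift cm x=0.00 y=0.00 z=10.30  j6=-51
 -> 574,-87,170 psi 42: rz=-0.00  shift cm x=0.00 y=0.00 z=-15.30  j6=-51
 -> 524,123,170 psi 127: rz=-17.00  shift cm x=-8.67 y=19.78 z=-0.00  j6=-114
```

```bash
python3 plan.py 573.5,-87,200,132 573.5,-87,17,132 | tail -2; python3 -m handwheel '[{"delta_pos":[0,0,0],"angular":[0,0,-1.5]},{"delta_pos":[0,0,0],"angular":[0,0,-1.5]},{"delta_pos":[0,0,0],"angular":[0,0,-1.5]},{"delta_pos":[0,0,0],"angular":[0,0,-1.5]},{"delta_pos":[0,0,0],"angular":[0,0,-1.5]},{"delta_pos":[0,0,0],"angular":[0,0,-1.5]},{"delta_pos":[0,0,0],"angular":[0,0,-1.5]},{"delta_pos":[0,0,0],"angular":[0,0,-1.3]}]' 0 20; python3 plan.py 573.5,-87,200,132
```

```text
-> 574,-87,200 psi 132: rz=-11.79  shift cm x=16.68 y=-77.06 z=2.17  j6=-141
 -> 574,-87,17 psi 132: rz=-0.00  shift cm x=-0.00 y=0.00 z=18.30  j6=-141
time: 0.9
eef_pos: [0.182, 0.5975, 0.2219]
tcp_rot: [-0.0, -0.361, 0.933, -0.0]
contact_force: [-0.4, -0.3, 0.0]
width: 0.044
t=0.9 p=[182.  597.5 221.9] psi=132.3 tilt=[-0.03 -0.07] j6=-70 w=44.0 F=[-0.4 -0.3  0. ]
 -> 574,-87,200 psi 132: rz=0.07  shift cm x=16.70 y=-77.06 z=2.19  j6=-141
```

```bash
python3 -m handwheel '[{"delta_pos":[0.88,-4.06,0.11],"angular":[0,0,0]},{"delta_pos":[0.88,-4.06,0.11],"angular":[0,0,0]},{"delta_pos":[0.88,-4.06,0.11],"angular":[0,0,0]},{"delta_pos":[0.88,-4.06,0.11],"angular":[0,0,0]},{"delta_pos":[0.88,-4.06,0.11],"angular":[0,0,0]},{"delta_pos":[0.88,-4.06,0.11],"angular":[0,0,0]},{"delta_pos":[0.88,-4.06,0.11],"angular":[0,0,0]},{"delta_pos":[0.88,-4.06,0.11],"angular":[0,0,0]},{"delta_pos":[0.88,-4.06,0.11],"angular":[0,0,0]},{"delta_pos":[0.88,-4.06,0.11],"angular":[0,0,0]}]' >/dev/null;  python3 -m handwheel '[{"delta_pos":[0.88,-4.06,0.11],"angular":[0,0,0]},{"delta_pos":[0.88,-4.06,0.11],"angular":[0,0,0]},{"delta_pos":[0.88,-4.06,0.11],"angular":[0,0,0]},{"delta_pos":[0.88,-4.06,0.11],"angular":[0,0,0]},{"delta_pos":[0.88,-4.06,0.11],"angular":[0,0,0]},{"delta_pos":[0.88,-4.06,0.11],"angular":[0,0,0]},{"delta_pos":[0.88,-4.06,0.11],"angular":[0,0,0]},{"delta_pos":[0.88,-4.06,0.11],"angular":[0,0,0]},{"delta_pos":[0.88,-4.06,0.11],"angular":[0,0,0]},{"delta_pos":[0,0,0],"angular":[0,0,0]},{"delta_pos":[0,0,0],"angular":[0,0,0]}]'; python3 plan.py 573.5,-87,50,132 573.5,-87,17,132;  python3 - <<'E'
from m import *
for o in slugs(snap('top')): print('slug',o[0].round(1),np.round(o[1],1),np.round(o[2],1),round(o[3],1),o[4])
E
```

```text
time: 3.0
eef_pos: [0.5743, -0.0876, 0.2009]
tcp_rot: [-0.001, -0.358, 0.934, 0.001]
contact_force: [-0.6, 0.4, 0.1]
width: 0.0434
t=3.0 p=[574.3 -87.6 200.9] psi=131.9 tilt=[-0.1   0.06] j6=-152 w=43.4 F=[-0.6  0.4  0.1]
 -> 574,-87,50 psi 132: rz=-0.01  shift cm x=0.02 y=0.09 z=15.09  j6=-141
 -> 574,-87,17 psi 132: rz=-0.00  shift cm x=-0.00 y=0.00 z=3.30  j6=-141
slug [ 453.2 -219.7] [ 452.9 -219. ] [20.5 22. ] 55.4 41.234375
slug [ 459.5 -310.3] [ 459.7 -309.7] [22.5 21. ] 49.3 47.5390625
slug [ 563.7 -237.5] [ 563.3 -237.5] [21.9 19.9] 22.0 39.25
```

```bash
sed -i 's/nj1=np.degrees(np.arctan2(y,x));/nj1=np.degrees(np.arctan2(y,x))-np.degrees(np.arcsin(min(1,.112\/np.hypot(x,y)*1000)));/' plan.py; python3 -m handwheel '[{"delta_pos":[0.02,0.09,4],"angular":[0,0,0]},{"delta_pos":[0,0,4],"angular":[0,0,0]},{"delta_pos":[0,0,4],"angular":[0,0,0]},{"delta_pos":[0,0,3],"angular":[0,0,0]},{"delta_pos":[0,0,1.8],"angular":[0,0,0]},{"delta_pos":[0,0,1.6],"angular":[0,0,0]},{"delta_pos":[0,0,0],"angular":[0,0,0]}]' >/dev/null; python3 -m handwheel '[{"delta_pos":[0,0,0],"angular":[0,0,0]},{"delta_pos":[0,0,0],"angular":[0,0,0]},{"delta_pos":[0,0,0],"angular":[0,0,0]},{"delta_pos":[0,0,0],"angular":[0,0,0]},{"delta_pos":[0,0,0],"angular":[0,0,0]},{"delta_pos":[0,0,0],"angular":[0,0,0]}]' -1 25; python3 plan.py  573.5,-87,180,132 p5,180,127 p5,126,127
```

```text
time: 4.35
eef_pos: [0.5745, -0.0865, 0.0186]
tcp_rot: [0.001, -0.359, 0.933, -0.0]
contact_force: [-0.3, 1.2, 6.2]
width: 0.0194
t=4.3 p=[574.5 -86.5  18.6] psi=132.0 tilt=[ 0.09 -0.02] j6=-152 w=19.4 F=[-0.3  1.2  6.2]
 -> 574,-87,180 psi -48: rz=36.01  shift cm x=-0.11 y=-0.03 z=-16.14  j6=28
 -> 524,123,180 psi -53: rz=1.00  shift cm x=8.67 y=-19.78 z=-0.00  j6=54
 -> 524,123,126 psi -53: rz=-0.00  shift cm x=0.00 y=0.00 z=5.40  j6=54
```

```bash
sed -i 's/>150/>158/' plan.py; python3 -m handwheel '[{"delta_pos":[0,0,-3],"angular":[0,0,0]},{"delta_pos":[0,0,-4],"angular":[0,0,0]},{"delta_pos":[0,0,-4],"angular":[0,0,0]},{"delta_pos":[0,0,-4],"angular":[0,0,0]},{"delta_pos":[0,0,-1.1],"angular":[0,0,1]},{"delta_pos":[-1.5,3.3,0],"angular":[0,0,0]},{"delta_pos":[-1.5,3.3,0],"angular":[0,0,0]},{"delta_pos":[-1.5,3.3,0],"angular":[0,0,0]},{"delta_pos":[-1.5,3.3,0],"angular":[0,0,0]},{"delta_pos":[-1.5,3.3,0],"angular":[0,0,0]},{"delta_pos":[-1.2,3.3,0],"angular":[0,0,0]},{"delta_pos":[0,0,0],"angular":[0,0,0]}]'; python3 plan.py p5,126,127; python3 -c "
from h import *
im=snap('top');s=snap('side')
a=cv2.resize(im[170:270,190:320],(780,600))
cv2.imwrite('pics/a1.png',a)"
```

```text
time: 5.55
eef_pos: [0.5215, 0.1275, 0.1783]
tcp_rot: [-0.001, -0.32, 0.947, 0.001]
contact_force: [-0.4, -0.9, -0.8]
width: 0.0192
t=5.5 p=[521.5 127.5 178.3] psi=127.3 tilt=[-0.16  0.06] j6=-126 w=19.2 F=[-0.4 -0.9 -0.8]
 -> 524,123,126 psi 127: rz=0.06  shift cm x=0.08 y=-0.48 z=5.23  j6=-126
```

View pics/a1.png

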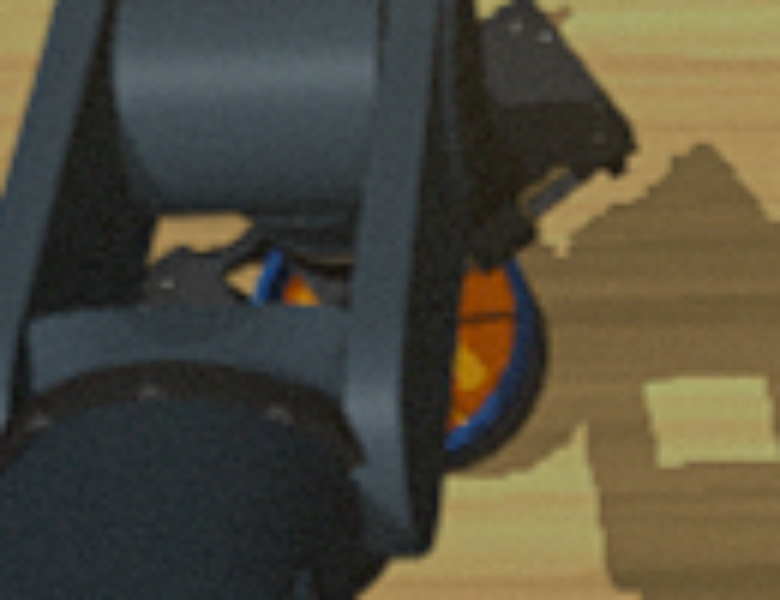

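The arm hides the bowl from above, with the gripper over the -y/+x side as planned. I'll let it settle, then lower.

```bash
python3 -m handwheel '[{"delta_pos":[0.1,-0.4,0],"angular":[0,0,0]},{"delta_pos":[0,0,2],"angular":[0,0,0]},{"delta_pos":[0,0,1],"angular":[0,0,0]},{"delta_pos":[0,0,0],"angular":[0,0,0]},{"delta_pos":[0,0,0],"angular":[0,0,0]}]' >/dev/null; python3 plan.py p5,126,127
```

```text
t=6.2 p=[525.9 119.5 148.5] psi=127.0 tilt=[-0.03 -0.01] j6=-126 w=19.6 F=[-0.1 -0.3 -0. ]
 -> 524,123,126 psi 127: rz=-0.00  shift cm x=-0.04 y=0.43 z=2.25  j6=-126
```

```bash
python3 -m handwheel '[{"delta_pos":[0,0.43,0],"angular":[0,0,0]},{"delta_pos":[0,0,1.2],"angular":[0,0,0]},{"delta_pos":[0,0,1.05],"angular":[0,0,0]},{"delta_pos":[0,0,0],"angular":[0,0,0]},{"delta_pos":[0,0,0],"angular":[0,0,0]}]' ; python3 plan.py p5,126,127
```

```text
time: 6.65
eef_pos: [0.5227, 0.1237, 0.1255]
tcp_rot: [-0.001, -0.318, 0.948, 0.0]
contact_force: [0.1, -0.4, -0.3]
width: 0.02
t=6.7 p=[522.7 123.7 125.5] psi=127.1 tilt=[-0.09 -0.  ] j6=-126 w=20.0 F=[ 0.1 -0.4 -0.3]
 -> 524,123,126 psi 127: rz=0.01  shift cm x=-0.04 y=-0.11 z=-0.05  j6=-126
```

```bash
python3 -m handwheel '[{"delta_pos":[0,0,0],"angular":[0,0,0]},{"delta_pos":[0,0,0],"angular":[0,0,0]},{"delta_pos":[0,0,0],"angular":[0,0,0]},{"delta_pos":[0,0,0],"angular":[0,0,0]},{"delta_pos":[0,0,-2],"angular":[0,0,0]},{"delta_pos":[0,0,-3],"angular":[0,0,0]},{"delta_pos":[0,0,-3],"angular":[0,0,0]},{"delta_pos":[0,0,0],"angular":[0,0,0]}]' 0 | grep -E 'width|force'; python3 plan.py 472,-78,200,53 472,-78,18,53
```

```text
contact_force: [0.4, -0.1, 0.4]
width: 0.0434
t=7.5 p=[526.1 123.8 210.2] psi=127.1 tilt=[0.53 0.01] j6=-126 w=43.4 F=[ 0.4 -0.1  0.4]
 -> 472,-78,200 psi 53: rz=14.81  shift cm x=-7.83 y=-19.37 z=1.02  j6=-76
 -> 472,-78,18 psi 53: rz=-0.00  shift cm x=0.00 y=0.00 z=18.20  j6=-76
```

```bash
python3 -m handwheel '[{"delta_pos":[0,0,0],"angular":[0,0,1.5]},{"delta_pos":[0,0,0],"angular":[0,0,1.5]},{"delta_pos":[0,0,0],"angular":[0,0,1.5]},{"delta_pos":[0,0,0],"angular":[0,0,1.5]},{"delta_pos":[0,0,0],"angular":[0,0,1.5]},{"delta_pos":[0,0,0],"angular":[0,0,1.5]},{"delta_pos":[0,0,0],"angular":[0,0,1.5]},{"delta_pos":[0,0,0],"angular":[0,0,1.5]},{"delta_pos":[0,0,0],"angular":[0,0,1.5]},{"delta_pos":[0,0,0],"angular":[0,0,1.3]}]' >/dev/null;  python3 -m handwheel '[{"delta_pos":[-1.5,-3.8,0.2],"angular":[0,0,0]},{"delta_pos":[-1.5,-3.8,0.2],"angular":[0,0,0]},{"delta_pos":[-1.6,-3.9,0.2],"angular":[0,0,0]},{"delta_pos":[-1.6,-3.9,0.2],"angular":[0,0,0]},{"delta_pos":[-1.6,-3.9,0.2],"angular":[0,0,0]},{"delta_pos":[0,0,0],"angular":[0,0,0]},{"delta_pos":[0,0,0],"angular":[0,0,0]},{"delta_pos":[0,0,0],"angular":[0,0,0]}]' >/dev/null; python3 plan.py 472,-78,50,53 472,-78,18,53;  python3 - <<'E'
from m import *
im=snap('top')
for o in slugs(im): print('slug',o[0].round(1),np.round(o[1],1),np.round(o[2],1),round(o[3],1),o[4])
cv2.imwrite('pics/a2.png',cv2.resize(im[130:270,190:440],(800,448)))
E
```

```text
t=9.2 p=[469.2 -76.6 195.8] psi=53.1 tilt=[-0.04  0.04] j6=-76 w=43.6 F=[-0.2 -0.6  0.4]
 -> 472,-78,50 psi 53: rz=0.02  shift cm x=-0.31 y=0.05 z=14.58  j6=-76
 -> 472,-78,18 psi 53: rz=-0.00  shift cm x=0.00 y=0.00 z=3.20  j6=-76
slug [ 452.5 -220.8] [ 452.6 -220.8] [15.9 19.5] 54.7 27.625
slug [ 459.5 -310.5] [ 459.7 -309.9] [21.9 21. ] 49.9 46.609375
slug [ 563.3 -238.4] [ 563.2 -237. ] [21.6 21. ] 23.8 38.96875
```

View pics/a2.png

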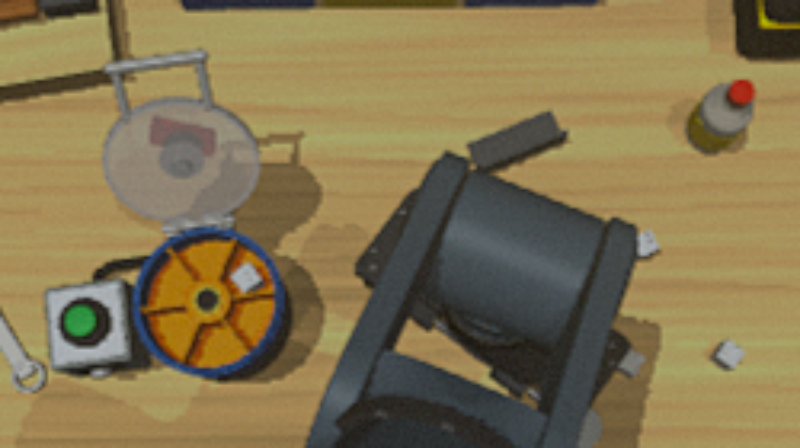

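The picture shows the slug at (247,278) standing squarely in compartment 5. Now slug 2.

```bash
python3 -m handwheel '[{"delta_pos":[-0.3,0.05,4],"angular":[0,0,0]},{"delta_pos":[0,0,4],"angular":[0,0,0]},{"delta_pos":[0,0,4],"angular":[0,0,0]},{"delta_pos":[0,0,2.6],"angular":[0,0,0]},{"delta_pos":[0,0,1.6],"angular":[0,0,0]},{"delta_pos":[0,0,1.6],"angular":[0,0,0]},{"delta_pos":[0,0,0],"angular":[0,0,0]}]' >/dev/null; python3 -m handwheel '[{"delta_pos":[0,0,0],"angular":[0,0,0]},{"delta_pos":[0,0,0],"angular":[0,0,0]},{"delta_pos":[0,0,0],"angular":[0,0,0]},{"delta_pos":[0,0,0],"angular":[0,0,0]},{"delta_pos":[0,0,0],"angular":[0,0,0]}]' -1 25 | grep -E 'width|force'; python3 plan.py  472,-78,180,53 p4,180,67 p4,126,67
```

```text
contact_force: [1.1, 0.7, 4.2]
width: 0.0197
t=10.5 p=[472.7 -79.   18.9] psi=53.0 tilt=[ 0.09 -0.03] j6=-76 w=19.7 F=[1.1 0.7 4.2]
 -> 472,-78,180 psi 53: rz=0.01  shift cm x=0.11 y=0.04 z=-16.11  j6=-76
 -> 484,118,180 psi 67: rz=-2.80  shift cm x=6.56 y=18.52 z=-0.00  j6=-66
 -> 484,118,126 psi 67: rz=-0.00  shift cm x=0.00 y=0.00 z=5.40  j6=-66
```

```bash
python3 -m handwheel '[{"delta_pos":[0.1,0.04,-3],"angular":[0,0,0]},{"delta_pos":[0,0,-4],"angular":[0,0,0]},{"delta_pos":[0,0,-4],"angular":[0,0,0]},{"delta_pos":[0,0,-4],"angular":[0,0,-1.4]},{"delta_pos":[0,0,-1.1],"angular":[0,0,-1.4]},{"delta_pos":[1.1,3.1,0],"angular":[0,0,0]},{"delta_pos":[1.1,3.1,0],"angular":[0,0,0]},{"delta_pos":[1.1,3.1,0],"angular":[0,0,0]},{"delta_pos":[1.1,3.1,0],"angular":[0,0,0]},{"delta_pos":[1.1,3.1,0],"angular":[0,0,0]},{"delta_pos":[1.06,3.02,0],"angular":[0,0,0]},{"delta_pos":[0,0,0],"angular":[0,0,0]}]'>/dev/null;python3 -m handwheel '[{"delta_pos":[0,0,0],"angular":[0,0,0]},{"delta_pos":[0,0,2],"angular":[0,0,0]},{"delta_pos":[0,0,1],"angular":[0,0,0]},{"delta_pos":[0,0,0],"angular":[0,0,0]},{"delta_pos":[0,0,0],"angular":[0,0,0]}]' >/dev/null; python3 plan.py p4,126,67
```

```text
t=12.2 p=[483.3 117.4 149. ] psi=67.0 tilt=[-0.05 -0.01] j6=-66 w=19.8 F=[-0.   0.4  0.1]
 -> 484,118,126 psi 67: rz=-0.00  shift cm x=-0.04 y=0.09 z=2.30  j6=-66
```

```bash
python3 -m handwheel '[{"delta_pos":[0,0.1,1.2],"angular":[0,0,0]},{"delta_pos":[0,0,1.1],"angular":[0,0,0]},{"delta_pos":[0,0,0],"angular":[0,0,0]},{"delta_pos":[0,0,0],"angular":[0,0,0]}]' | grep -E 'width|force|eef'; python3 -m handwheel '[{"delta_pos":[0,0,0],"angular":[0,0,0]},{"delta_pos":[0,0,0],"angular":[0,0,0]},{"delta_pos":[0,0,0],"angular":[0,0,0]},{"delta_pos":[0,0,0],"angular":[0,0,0]},{"delta_pos":[0,0,-2],"angular":[0,0,0]},{"delta_pos":[0,0,-3],"angular":[0,0,0]},{"delta_pos":[0,0,-2],"angular":[0,0,1.1]},{"delta_pos":[0,0,0],"angular":[0,0,1.1]},{"delta_pos":[0,0,0],"angular":[0,0,0]}]' 0 | grep -E 'width|force'; python3 plan.py 453,-219.5,200,56 
```

```text
eef_pos: [0.4834, 0.1191, 0.1256]
contact_force: [-0.3, -0.3, -0.3]
width: 0.0195
contact_force: [-0.8, 0.0, 0.2]
width: 0.0434
t=13.5 p=[484.1 119.2 197.1] psi=56.1 tilt=[0.11 0.  ] j6=-55 w=43.4 F=[-0.8  0.   0.2]
 -> 453,-220,200 psi 56: rz=0.01  shift cm x=-16.36 y=-29.82 z=-0.29  j6=-95
```

```bash
python3 -m handwheel '[{"delta_pos":[-2.04,-3.73,0],"angular":[0,0,0]},{"delta_pos":[-2.04,-3.73,0],"angular":[0,0,0]},{"delta_pos":[-2.04,-3.73,0],"angular":[0,0,0]},{"delta_pos":[-2.04,-3.73,0],"angular":[0,0,0]},{"delta_pos":[-2.04,-3.73,0],"angular":[0,0,0]},{"delta_pos":[-2.04,-3.73,0],"angular":[0,0,0]},{"delta_pos":[-2.04,-3.73,0],"angular":[0,0,0]},{"delta_pos":[-2.04,-3.73,0],"angular":[0,0,0]},{"delta_pos":[0,0,0],"angular":[0,0,0]},{"delta_pos":[0,0,0],"angular":[0,0,0]},{"delta_pos":[0,0,0],"angular":[0,0,0]}]' >/dev/null; python3 plan.py 453,-219.5,50,56 453,-219.5,18,56;  python3 - <<'E'
from m import *
im=snap('top')
for o in slugs(im)+slugs(im,(230,200,280,250)): print('slug',o[0].round(1),np.round(o[1],1),np.round(o[2],1),round(o[3],1),o[4])
E
```

```text
t=14.6 p=[ 451.8 -218.2  195.6] psi=56.1 tilt=[-0.1  0.1] j6=-95 w=43.6 F=[-1.3  0.3  0.1]
 -> 453,-220,50 psi 56: rz=0.03  shift cm x=-0.17 y=-0.04 z=14.56  j6=-95
 -> 453,-220,18 psi 56: rz=-0.00  shift cm x=0.00 y=0.00 z=3.20  j6=-95
slug [ 564.9 -238.5] [ 563.6 -237.8] [20.8 19.5] 24.0 32.9921875
slug [494.  133.2] [494.  133.2] [22.8 22.8] 67.9 53.5
slug [534.5 135.8] [534.5 135.5] [22.8 22.6] 42.0 50.109375
slug [581.7 200.3] [579.3 193.4] [45.  12.6] 89.5 25.5625
```

```bash
python3 -m handwheel '[{"delta_pos":[-0.15,0,4],"angular":[0,0,0]},{"delta_pos":[0,0,4],"angular":[0,0,0]},{"delta_pos":[0,0,4],"angular":[0,0,0]},{"delta_pos":[0,0,2.6],"angular":[0,0,0]},{"delta_pos":[0,0,1.6],"angular":[0,0,0]},{"delta_pos":[0,0,1.6],"angular":[0,0,0]},{"delta_pos":[0,0,0],"angular":[0,0,0]}]' >/dev/null; python3 -m handwheel '[{"delta_pos":[0,0,0],"angular":[0,0,0]},{"delta_pos":[0,0,0],"angular":[0,0,0]},{"delta_pos":[0,0,0],"angular":[0,0,0]},{"delta_pos":[0,0,0],"angular":[0,0,0]},{"delta_pos":[0,0,0],"angular":[0,0,0]}]' -1 25 | grep -E 'width|force'; python3 plan.py  453,-219.5,180,56 p3,180,97 p3,126,97
```

```text
contact_force: [0.3, 0.6, 4.5]
width: 0.0194
t=15.8 p=[ 454.2 -220.6   19. ] psi=56.0 tilt=[ 0.08 -0.05] j6=-95 w=19.4 F=[0.3 0.6 4.5]
 -> 453,-220,180 psi 56: rz=0.01  shift cm x=0.16 y=0.03 z=-16.10  j6=-95
 -> 460,150,180 psi 97: rz=-8.20  shift cm x=-5.18 y=36.59 z=-0.00  j6=-92
 -> 460,150,126 psi 97: rz=-0.00  shift cm x=-0.00 y=0.00 z=5.40  j6=-92
```

```bash
python3 -m handwheel '[{"delta_pos":[0.1,0,-3],"angular":[0,0,0]},{"delta_pos":[0,0,-4],"angular":[0,0,0]},{"delta_pos":[0,0,-4],"angular":[0,0,0]},{"delta_pos":[0,0,-4],"angular":[0,0,-1.4]},{"delta_pos":[0,0,-1.1],"angular":[0,0,-1.4]},{"delta_pos":[0,0,0],"angular":[0,0,-1.4]},{"delta_pos":[0,0,0],"angular":[0,0,-1.4]},{"delta_pos":[0,0,0],"angular":[0,0,-1.4]},{"delta_pos":[0,0,0],"angular":[0,0,-1.2]},{"delta_pos":[-0.5,3.66,0],"angular":[0,0,0]},{"delta_pos":[-0.5,3.66,0],"angular":[0,0,0]},{"delta_pos":[-0.5,3.66,0],"angular":[0,0,0]}]'>/dev/null;python3 -m handwheel '[{"delta_pos":[-0.5,3.66,0],"angular":[0,0,0]},{"delta_pos":[-0.5,3.66,0],"angular":[0,0,0]},{"delta_pos":[-0.5,3.66,0],"angular":[0,0,0]},{"delta_pos":[-0.5,3.66,0],"angular":[0,0,0]},{"delta_pos":[-0.5,3.66,0],"angular":[0,0,0]},{"delta_pos":[-0.5,3.66,0],"angular":[0,0,0]},{"delta_pos":[-0.6,3.66,0],"angular":[0,0,0]},{"delta_pos":[0,0,0],"angular":[0,0,0]},{"delta_pos":[0,0,2],"angular":[0,0,0]},{"delta_pos":[0,0,1],"angular":[0,0,0]},{"delta_pos":[0,0,0],"angular":[0,0,0]},{"delta_pos":[0,0,0],"angular":[0,0,0]}]' >/dev/null; python3 plan.py p3,126,97
```

```text
t=18.2 p=[458.5 148.9 149.1] psi=97.0 tilt=[-0.05 -0.01] j6=-92 w=19.6 F=[ 0.5 -0.4 -0.8]
 -> 460,150,126 psi 97: rz=-0.00  shift cm x=-0.14 y=0.09 z=2.31  j6=-92
```

```bash
python3 -m handwheel '[{"delta_pos":[-0.14,0.1,1.2],"angular":[0,0,0]},{"delta_pos":[0,0,1.1],"angular":[0,0,0]},{"delta_pos":[0,0,0],"angular":[0,0,0]},{"delta_pos":[0,0,0],"angular":[0,0,0]}]' | grep -E 'width|force|eef'; python3 -m handwheel '[{"delta_pos":[0,0,0],"angular":[0,0,0]},{"delta_pos":[0,0,0],"angular":[0,0,0]},{"delta_pos":[0,0,0],"angular":[0,0,0]},{"delta_pos":[0,0,0],"angular":[0,0,0]},{"delta_pos":[0,0,-2],"angular":[0,0,0]},{"delta_pos":[0,0,-3],"angular":[0,0,0]},{"delta_pos":[0,0,-2],"angular":[0,0,1.4]},{"delta_pos":[0,0,0],"angular":[0,0,1.6]},{"delta_pos":[0,0,0],"angular":[0,0,1.6]},{"delta_pos":[0,0,0],"angular":[0,0,1.6]},{"delta_pos":[0,0,0],"angular":[0,0,1.6]},{"delta_pos":[0,0,0],"angular":[0,0,1.6]}]' 0 | grep -E 'width|force'; python3 plan.py 459.5,-310.2,200,50 
```

```text
eef_pos: [0.4595, 0.1507, 0.1256]
contact_force: [0.8, 0.7, -0.4]
width: 0.0195
contact_force: [-0.1, 0.1, -0.6]
width: 0.0434
t=19.9 p=[459.7 150.8 196.3] psi=49.7 tilt=[ 0.01 -0.  ] j6=-45 w=43.4 F=[-0.1  0.1 -0.6]
 -> 460,-310,200 psi 50: rz=-0.05  shift cm x=-29.62 y=-35.33 z=-0.37  j6=-96
```

```bash
python3 -m handwheel '[{"delta_pos":[-2.7,-3.21,0],"angular":[0,0,0]},{"delta_pos":[-2.7,-3.21,0],"angular":[0,0,0]},{"delta_pos":[-2.7,-3.21,0],"angular":[0,0,0]},{"delta_pos":[-2.7,-3.21,0],"angular":[0,0,0]},{"delta_pos":[-2.7,-3.21,0],"angular":[0,0,0]},{"delta_pos":[-2.7,-3.21,0],"angular":[0,0,0]},{"delta_pos":[-2.7,-3.21,0],"angular":[0,0,0]},{"delta_pos":[-2.7,-3.21,0],"angular":[0,0,0]},{"delta_pos":[-2.7,-3.21,0],"angular":[0,0,0]},{"delta_pos":[-2.7,-3.21,0],"angular":[0,0,0]},{"delta_pos":[-2.6,-3.21,0],"angular":[0,0,0]},{"delta_pos":[0,0,0],"angular":[0,0,0]}]' >/dev/null; python3 -m handwheel '[{"delta_pos":[0,0,0],"angular":[0,0,0]},{"delta_pos":[0,0,0],"angular":[0,0,0]}]' >/dev/null; python3 plan.py 459.5,-310.2,50,50 459.5,-310.2,18,50;  python3 - <<'E'
from m import *
im=snap('top','t4.png'); s=snap('side')
for o in slugs(im)+slugs(im,(230,200,280,250)): print('slug',o[0].round(1),np.round(o[1],1),np.round(o[2],1),round(o[3],1),o[4])
u=proj('side',[[.4595,-.3102,.03]])[0].astype(int); print(u)
a=cv2.resize(im[170:270,220:440],(800,364)); b=cv2.resize(s[u[1]-60:u[1]+20,u[0]-140:u[0]+20],(470,235)); c=np.zeros((235,800,3),np.uint8); c[:,:470]=b
cv2.imwrite('pics/a3.png',np.vstack([a,c]))
E
```

```text
t=21.2 p=[ 459.5 -308.5  195.9] psi=50.1 tilt=[-0.06  0.09] j6=-96 w=43.7 F=[-0.2  0.7  0.3]
 -> 460,-310,50 psi 50: rz=0.02  shift cm x=-0.11 y=-0.13 z=14.59  j6=-96
 -> 460,-310,18 psi 50: rz=-0.00  shift cm x=0.00 y=0.00 z=3.20  j6=-96
slug [ 454.6 -260.1] [ 454.8 -259.9] [21.5 20.6] 48.4 45.3046875
slug [ 563.2 -237.1] [ 562.7 -236.9] [21.6 22.6] 26.8 45.671875
slug [467.9 166.7] [467.7 167.2] [23.5 22.4] 89.6 54.46875
slug [494.  133.3] [494.  133.4] [22.7 22.9] 69.8 53.2109375
slug [534.5 135.8] [534.4 135.6] [22.8 22.7] 40.3 50.2578125
slug [581.7 199.9] [579.1 193.2] [45.4 13. ] 89.5 26.703125
[367 288]
```

View pics/a3.png

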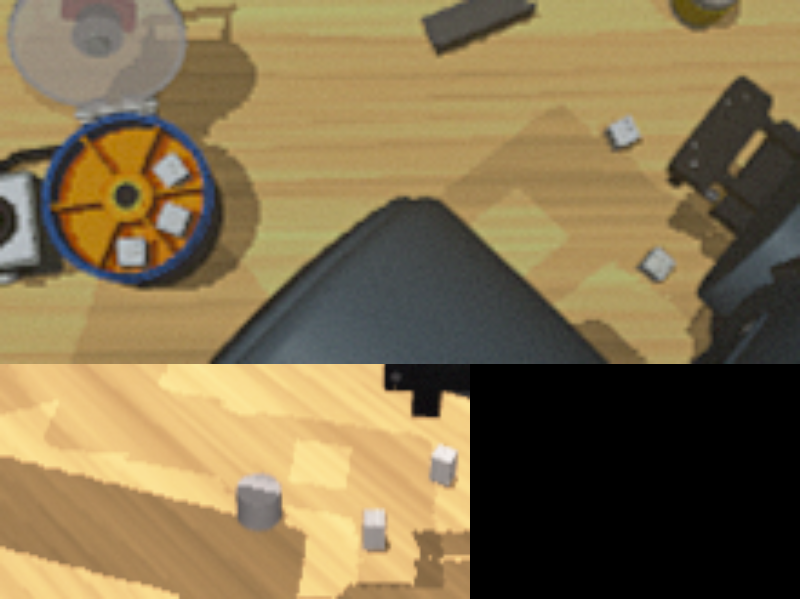

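Three slugs are in compartments 3, 4 and 5. The slug I was going for has been knocked to (454.7, -260) and still stands, so I retarget there. In this crop it is at (657,265).

```bash
python3 plan.py 454.7,-260,196,48.5;python3 -m handwheel '[{"delta_pos":[1.7,1.65,0],"angular":[0,0,0.3]},{"delta_pos":[1.7,1.65,0],"angular":[0,0,0]},{"delta_pos":[0,0,0],"angular":[0,0,0]},{"delta_pos":[0,0,0],"angular":[0,0,0]},{"delta_pos":[0,0,0],"angular":[0,0,0]}]' >/dev/null;python3 plan.py 454.7,-260,50,48.5 
```

```text
t=21.4 p=[ 459.9 -308.2  196.1] psi=50.1 tilt=[-0.04  0.06] j6=-96 w=43.7 F=[-0.5 -0.6 -0.2]
 -> 455,-260,196 psi 48: rz=0.33  shift cm x=3.58 y=3.27 z=0.01  j6=-91
t=21.9 p=[ 456.5 -263.2  196.5] psi=48.6 tilt=[ 0.06 -0.08] j6=-91 w=43.2 F=[-0.3  0.1  0.3]
 -> 455,-260,50 psi 48: rz=0.02  shift cm x=0.35 y=0.12 z=14.65  j6=-91
```

```bash
python3 -m handwheel '[{"delta_pos":[0.35,0.12,4],"angular":[0,0,0]},{"delta_pos":[0,0,4],"angular":[0,0,0]},{"delta_pos":[0,0,4],"angular":[0,0,0]},{"delta_pos":[0,0,2.6],"angular":[0,0,0]},{"delta_pos":[0,0,1.6],"angular":[0,0,0]},{"delta_pos":[0,0,1.6],"angular":[0,0,0]},{"delta_pos":[0,0,0],"angular":[0,0,0]}]' >/dev/null; python3 -m handwheel '[{"delta_pos":[0,0,0],"angular":[0,0,0]},{"delta_pos":[0,0,0],"angular":[0,0,0]},{"delta_pos":[0,0,0],"angular":[0,0,0]},{"delta_pos":[0,0,0],"angular":[0,0,0]},{"delta_pos":[0,0,0],"angular":[0,0,0]}]' -1 25 | grep -E 'width|force'; python3 plan.py  454.7,-260,180,48 p2,180,37 p2,126,37
```

```text
contact_force: [-0.9, 0.5, 3.3]
width: 0.0196
t=23.1 p=[ 454.4 -260.    19. ] psi=48.6 tilt=[ 0.08 -0.07] j6=-91 w=19.6 F=[-0.9  0.5  3.3]
 -> 455,-260,180 psi 48: rz=0.11  shift cm x=-0.02 y=0.02 z=-16.10  j6=-90
 -> 475,187,180 psi 37: rz=2.20  shift cm x=34.45 y=28.54 z=-0.00  j6=-28
 -> 475,187,126 psi 37: rz=-0.00  shift cm x=0.00 y=0.00 z=5.40  j6=-28
```

```bash
python3 -m handwheel '[{"delta_pos":[0,0,-3],"angular":[0,0,0]},{"delta_pos":[0,0,-4],"angular":[0,0,0]},{"delta_pos":[0,0,-4],"angular":[0,0,0]},{"delta_pos":[0,0,-4],"angular":[0,0,1.15]},{"delta_pos":[0,0,-1.1],"angular":[0,0,1.15]},{"delta_pos":[2.87,2.38,0],"angular":[0,0,0]},{"delta_pos":[2.87,2.38,0],"angular":[0,0,0]},{"delta_pos":[2.87,2.38,0],"angular":[0,0,0]},{"delta_pos":[2.87,2.38,0],"angular":[0,0,0]},{"delta_pos":[2.87,2.38,0],"angular":[0,0,0]},{"delta_pos":[2.87,2.38,0],"angular":[0,0,0]},{"delta_pos":[2.87,2.38,0],"angular":[0,0,0]}]'>/dev/null;python3 -m handwheel '[{"delta_pos":[2.87,2.38,0],"angular":[0,0,0]},{"delta_pos":[2.87,2.38,0],"angular":[0,0,0]},{"delta_pos":[2.87,2.38,0],"angular":[0,0,0]},{"delta_pos":[2.87,2.38,0],"angular":[0,0,0]},{"delta_pos":[2.87,2.38,0],"angular":[0,0,0]},{"delta_pos":[0,0,0],"angular":[0,0,0]},{"delta_pos":[0,0,2],"angular":[0,0,0]},{"delta_pos":[0,0,1],"angular":[0,0,0]},{"delta_pos":[0,0,0],"angular":[0,0,0]},{"delta_pos":[0,0,0],"angular":[0,0,0]}]' >/dev/null; python3 plan.py p2,126,37
```

```text
t=25.2 p=[474.3 186.8 149.1] psi=37.0 tilt=[-0.05 -0.01] j6=-28 w=20.0 F=[-0.2  0.3  0. ]
 -> 475,187,126 psi 37: rz=-0.00  shift cm x=-0.05 y=0.09 z=2.31  j6=-28
```

```bash
python3 -m handwheel '[{"delta_pos":[0,0.1,1.2],"angular":[0,0,0]},{"delta_pos":[0,0,1.1],"angular":[0,0,0]},{"delta_pos":[0,0,0],"angular":[0,0,0]},{"delta_pos":[0,0,0],"angular":[0,0,0]}]' | grep -E 'width|force|eef'; python3 -m handwheel '[{"delta_pos":[0,0,0],"angular":[0,0,0]},{"delta_pos":[0,0,0],"angular":[0,0,0]},{"delta_pos":[0,0,0],"angular":[0,0,0]},{"delta_pos":[0,0,0],"angular":[0,0,0]},{"delta_pos":[0,0,-2],"angular":[0,0,0]},{"delta_pos":[0,0,-3],"angular":[0,0,0]},{"delta_pos":[0,0,-2],"angular":[0,0,-1.5]},{"delta_pos":[0,0,0],"angular":[0,0,-1.5]},{"delta_pos":[0,0,0],"angular":[0,0,-1.5]},{"delta_pos":[0,0,0],"angular":[0,0,-1.5]},{"delta_pos":[0,0,0],"angular":[0,0,-1.5]},{"delta_pos":[0,0,0],"angular":[0,0,-1.5]}]' 0 | grep -E 'width|force';python3 -m handwheel '[{"delta_pos":[0,0,0],"angular":[0,0,-1.5]},{"delta_pos":[0,0,0],"angular":[0,0,-1.5]},{"delta_pos":[0,0,0],"angular":[0,0,-1.5]},{"delta_pos":[0,0,0],"angular":[0,0,-1.5]},{"delta_pos":[0,0,0],"angular":[0,0,-0.6]}]' | grep width; python3 plan.py 563.2,-237.2,200,115
```

```text
eef_pos: [0.4748, 0.1878, 0.1256]
contact_force: [0.2, 0.6, -0.9]
width: 0.0197
contact_force: [-0.6, 0.0, -0.3]
width: 0.0436
width: 0.0435
t=27.4 p=[475.1 188.  196.3] psi=115.3 tilt=[0.01 0.  ] j6=-106 w=43.5 F=[ 0.7 -0.5 -0.5]
 -> 563,-237,200 psi 115: rz=0.05  shift cm x=9.99 y=-42.26 z=-0.37  j6=-148
```

```bash
python3 -m handwheel '[{"delta_pos":[0.91,-3.84,0],"angular":[0,0,0]},{"delta_pos":[0.91,-3.84,0],"angular":[0,0,0]},{"delta_pos":[0.91,-3.84,0],"angular":[0,0,0]},{"delta_pos":[0.91,-3.84,0],"angular":[0,0,0]},{"delta_pos":[0.91,-3.84,0],"angular":[0,0,0]},{"delta_pos":[0.91,-3.84,0],"angular":[0,0,0]},{"delta_pos":[0.91,-3.84,0],"angular":[0,0,0]},{"delta_pos":[0.91,-3.84,0],"angular":[0,0,0]},{"delta_pos":[0.91,-3.84,0],"angular":[0,0,0]},{"delta_pos":[0.91,-3.84,0],"angular":[0,0,0]},{"delta_pos":[0.91,-3.84,0],"angular":[0,0,0]},{"delta_pos":[0,0,0],"angular":[0,0,0]}]' >/dev/null; python3 -m handwheel '[{"delta_pos":[0,0,0],"angular":[0,0,0]},{"delta_pos":[0,0,0],"angular":[0,0,0]},{"delta_pos":[0,0,0],"angular":[0,0,0]}]' >/dev/null; python3 plan.py 563.2,-237.2,50,115;  python3 - <<'E'
from m import *
im=snap('top','t5.png'); s=snap('side','s5.png')
for o in slugs(im)+slugs(im,(230,200,280,250)): print('slug',o[0].round(1),np.round(o[1],1),np.round(o[2],1),round(o[3],1),o[4])
u=proj('side',[[.5632,-.2372,.03]])[0]; print(u)
hsv=cv2.cvtColor(s,cv2.COLOR_BGR2HSV); x,y=u.astype(int); m=((hsv[...,1]<45)&(hsv[...,2]>140)).astype(np.uint8)[y-15:y+30,x-25:x+25]
for k in cv2.findContours(m,0,1)[0]:
    if cv2.contourArea(k)>15: print(cv2.boundingRect(k)+np.array([x-25,y-15,0,0]))
E
```

```text
t=28.9 p=[ 562.9 -235.4  196.1] psi=115.1 tilt=[-0.05  0.04] j6=-148 w=43.4 F=[ 0.3  0.6 -0.3]
 -> 563,-237,50 psi 115: rz=0.03  shift cm x=0.05 y=-0.17 z=14.61  j6=-148
slug [581.5 200.7] [579.1 195.3] [41.2 13. ] 89.5 26.5390625
[377.04580839 256.9733481 ]
[373 256   9  13]
```

```bash
python3 -m handwheel '[{"delta_pos":[0,-0.1,4],"angular":[0,0,0]},{"delta_pos":[0,0,4],"angular":[0,0,0]},{"delta_pos":[0,0,4],"angular":[0,0,0]},{"delta_pos":[0,0,2.6],"angular":[0,0,0]},{"delta_pos":[0,0,1.6],"angular":[0,0,0]},{"delta_pos":[0,0,1.6],"angular":[0,0,0]},{"delta_pos":[0,0,0],"angular":[0,0,0]}]' >/dev/null; python3 -m handwheel '[{"delta_pos":[0,0,0],"angular":[0,0,0]},{"delta_pos":[0,0,0],"angular":[0,0,0]},{"delta_pos":[0,0,0],"angular":[0,0,0]},{"delta_pos":[0,0,0],"angular":[0,0,0]},{"delta_pos":[0,0,0],"angular":[0,0,0]}]' -1 25 | grep -E 'width|force'; python3 plan.py  563,-237,180,115 p0,180,97 p0,126,97
```

```text
contact_force: [-0.6, 0.5, 4.1]
width: 0.02
t=30.1 p=[ 564.4 -238.3   19.1] psi=115.0 tilt=[ 0.09 -0.05] j6=-148 w=20.0 F=[-0.6  0.5  4.1]
 -> 563,-237,180 psi 115: rz=0.01  shift cm x=0.07 y=0.18 z=-16.09  j6=-148
 -> 539,160,180 psi 97: rz=3.60  shift cm x=-2.47 y=39.70 z=-0.00  j6=-92
 -> 539,160,126 psi 97: rz=-0.00  shift cm x=-0.00 y=0.00 z=5.40  j6=-92
```

```bash
python3 -m handwheel '[{"delta_pos":[0.07,0.18,-3],"angular":[0,0,0]},{"delta_pos":[0,0,-4],"angular":[0,0,0]},{"delta_pos":[0,0,-4],"angular":[0,0,0]},{"delta_pos":[0,0,-4],"angular":[0,0,1.2]},{"delta_pos":[0,0,-1.1],"angular":[0,0,1.2]},{"delta_pos":[0,0,0],"angular":[0,0,1.2]},{"delta_pos":[-0.25,3.97,0],"angular":[0,0,0]},{"delta_pos":[-0.25,3.97,0],"angular":[0,0,0]},{"delta_pos":[-0.25,3.97,0],"angular":[0,0,0]},{"delta_pos":[-0.25,3.97,0],"angular":[0,0,0]},{"delta_pos":[-0.25,3.97,0],"angular":[0,0,0]},{"delta_pos":[-0.25,3.97,0],"angular":[0,0,0]}]'>/dev/null;python3 -m handwheel '[{"delta_pos":[-0.25,3.97,0],"angular":[0,0,0]},{"delta_pos":[-0.25,3.97,0],"angular":[0,0,0]},{"delta_pos":[-0.25,3.97,0],"angular":[0,0,0]},{"delta_pos":[-0.25,3.97,0],"angular":[0,0,0]},{"delta_pos":[0,0,0],"angular":[0,0,0]},{"delta_pos":[0,0,2],"angular":[0,0,0]},{"delta_pos":[0,0,1],"angular":[0,0,0]},{"delta_pos":[0,0,0],"angular":[0,0,0]},{"delta_pos":[0,0,0],"angular":[0,0,0]}]' >/dev/null; python3 plan.py p0,126,97
```

```text
t=32.2 p=[538.5 159.7 149.1] psi=97.0 tilt=[-0.04 -0.01] j6=-92 w=19.8 F=[ 0.8 -0.8  0.6]
 -> 539,160,126 psi 97: rz=-0.00  shift cm x=-0.07 y=0.02 z=2.31  j6=-92
```

```bash
python3 -m handwheel '[{"delta_pos":[-0.07,0,1.2],"angular":[0,0,0]},{"delta_pos":[0,0,1.1],"angular":[0,0,0]},{"delta_pos":[0,0,0],"angular":[0,0,0]},{"delta_pos":[0,0,0],"angular":[0,0,0]}]' | grep -E 'width|force|eef'; python3 -m handwheel '[{"delta_pos":[0,0,0],"angular":[0,0,0]},{"delta_pos":[0,0,0],"angular":[0,0,0]},{"delta_pos":[0,0,0],"angular":[0,0,0]},{"delta_pos":[0,0,0],"angular":[0,0,0]},{"delta_pos":[0,0,-2],"angular":[0,0,0]},{"delta_pos":[0,0,-3],"angular":[0,0,0]},{"delta_pos":[1,-4,0],"angular":[0,0,0]},{"delta_pos":[1,-4,0],"angular":[0,0,0]},{"delta_pos":[1,-4,0],"angular":[0,0,0]},{"delta_pos":[1,-4,0],"angular":[0,0,0]},{"delta_pos":[1,-4,0],"angular":[0,0,0]},{"delta_pos":[1,-4,0],"angular":[0,0,0]}]' 0 | grep -E 'width|force';python3 -m handwheel '[{"delta_pos":[0.5,-4,0],"angular":[0,0,0]},{"delta_pos":[0.5,-4,0],"angular":[0,0,0]},{"delta_pos":[0.5,-4,0],"angular":[0,0,0]},{"delta_pos":[0,0,0],"angular":[0,0,0]},{"delta_pos":[0,0,0],"angular":[0,0,0]}]' | grep width; python3 - <<'E'
from m import *
from plan import pocket
im=snap('top','t6.png'); s=snap('side','s6.png')
c=cam('top'); C=-c[1].T@c[2]*1000
for o in slugs(im,(230,200,280,250)): print('slug@118',(C[:2]+(o[0]-C[:2])*(C[2]-118)/(C[2]-30)).round(1),round(o[3],1),o[4])
print([pocket(i).round(0) for i in range(6)])
a=cv2.resize(im[135:265,190:290],(460,598)); b=cv2.resize(s[110:230,225:345],(340,340)); b=np.vstack([b,np.zeros((258,340,3),np.uint8)])
cv2.imwrite('pics/a4.png',np.hstack([a,b]))
E
```

```text
eef_pos: [0.5388, 0.1604, 0.1256]
contact_force: [0.7, 0.3, -0.8]
width: 0.02
contact_force: [0.2, -0.7, 0.1]
width: 0.0436
width: 0.0437
slug@118 [520.8 123.3] 38.1 49.8203125
slug@118 [538.2 161.9] 7.6 48.1640625
slug@118 [564.1 182.2] 89.5 26.625
[array([539., 160.]), array([515., 192.]), array([475., 187.]), array([460., 150.]), array([484., 118.]), array([524., 123.])]
```

View pics/a4.png

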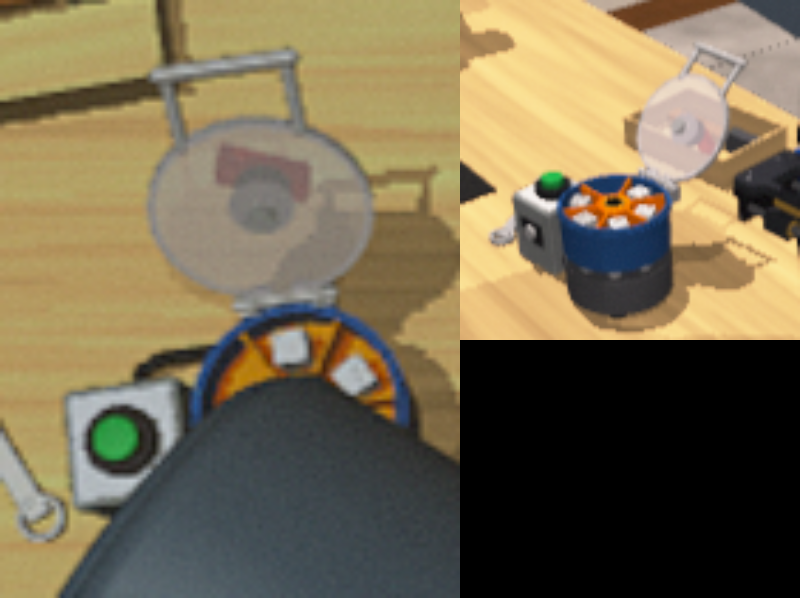

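All five slugs show in the side view, one per compartment. The lid bar's middle is at about (239,149) in the top image and (317.5,130) in the side image. I'll get the lid angle from both.

```bash
cat > lid.py <<'E'
from h import *
from plan import C,YAW,plan
def M(x,y,z): a=np.radians(YAW); return np.r_[C+[x*np.cos(a)-y*np.sin(a),x*np.sin(a)+y*np.cos(a)],z]
def bar(t): return M(66-160*np.cos(t)+12*np.sin(t),0,122+160*np.sin(t)+12*np.cos(t))
E
python3 - <<'E'
from lid import *
p,e=tri((239.1,148.9),(317.5,129.8)); print(p*1000,e*1000)
for t in(2.1,2.15,2.2,2.25): print(t,bar(t).round(1),proj('top',bar(t)/1000).round(1),proj('side',bar(t)/1000).round(1))
E
```

```text
[675.54634607 177.76558792 235.98049864] 3.149725638237579
2.1 [655.4 174.7 254.1] [[238.9 153.7]] [[312.6 126.7]]
2.15 [661.8 175.5 249.3] [[239.  151.9]] [[314.  127.5]]
2.2 [668.  176.3 244.3] [[239.2 150.1]] [[315.4 128.3]]
2.25 [674. 177. 239.] [[239.4 148.6]] [[316.8 129.3]]
```

```bash
python3 -m handwheel '[{"delta_pos":[0,0,-3],"angular":[0,0,1.5]},{"delta_pos":[0,0,-3],"angular":[0,0,1.5]},{"delta_pos":[0,0,-3],"angular":[0,0,1.5]},{"delta_pos":[0,0,-3],"angular":[0,0,1.5]},{"delta_pos":[0,0,0],"angular":[0,0,1.5]},{"delta_pos":[0,0,0],"angular":[0,0,1.5]},{"delta_pos":[0,0,0],"angular":[0,0,1.5]},{"delta_pos":[0,0,0],"angular":[0,0,1.5]},{"delta_pos":[0,0,0],"angular":[0,0,1.5]},{"delta_pos":[0,0,0],"angular":[0,0,1.5]},{"delta_pos":[0,0,0],"angular":[0,0,1.5]},{"delta_pos":[0,0,0],"angular":[0,0,1.5]}]' -0.4 >/dev/null; python3 plan.py 674,177,295,7 674,177,229,7
```

```text
t=35.6 p=[ 508.7 -203.8  296. ] psi=6.9 tilt=[-0.05  0.04] j6=-40 w=26.0 F=[ 0.2 -0.4 -0.3]
 -> 674,177,295 psi 7: rz=-0.02  shift cm x=35.78 y=21.05 z=0.10  j6=-2
 -> 674,177,229 psi 7: rz=-0.00  shift cm x=0.00 y=0.00 z=6.60  j6=-2
```

```bash
python3 -m handwheel '[{"delta_pos":[3.25,1.91,0],"angular":[0,0,0]},{"delta_pos":[3.25,1.91,0],"angular":[0,0,0]},{"delta_pos":[3.25,1.91,0],"angular":[0,0,0]},{"delta_pos":[3.25,1.91,0],"angular":[0,0,0]},{"delta_pos":[3.25,1.91,0],"angular":[0,0,0]},{"delta_pos":[3.25,1.91,0],"angular":[0,0,0]},{"delta_pos":[3.25,1.91,0],"angular":[0,0,0]},{"delta_pos":[3.25,1.91,0],"angular":[0,0,0]},{"delta_pos":[3.25,1.91,0],"angular":[0,0,0]},{"delta_pos":[3.25,1.91,0],"angular":[0,0,0]},{"delta_pos":[3.25,1.91,0],"angular":[0,0,0]},{"delta_pos":[0,0,0],"angular":[0,0,0]}]' >/dev/null; python3 -m handwheel '[{"delta_pos":[0,0,2],"angular":[0,0,0]},{"delta_pos":[0,0,1],"angular":[0,0,0]},{"delta_pos":[0,0,0],"angular":[0,0,0]},{"delta_pos":[0,0,0],"angular":[0,0,0]}]' >/dev/null; python3 plan.py 674,177,229,7; python3 - <<'E'
from h import *
im=snap('top','t7.png'); s=snap('side','s7.png')
b=cv2.resize(s[80:200,235:375],(700,600),interpolation=cv2.INTER_CUBIC)
cv2.imwrite('pics/a5.png',b)
E
```

```text
t=37.2 p=[673.1 174.5 266.1] psi=7.0 tilt=[-0.05 -0.01] j6=-2 w=26.1 F=[ 0.6 -0.3 -0.1]
 -> 674,177,229 psi 7: rz=0.01  shift cm x=0.24 y=0.12 z=3.71  j6=-2
```

View pics/a5.png

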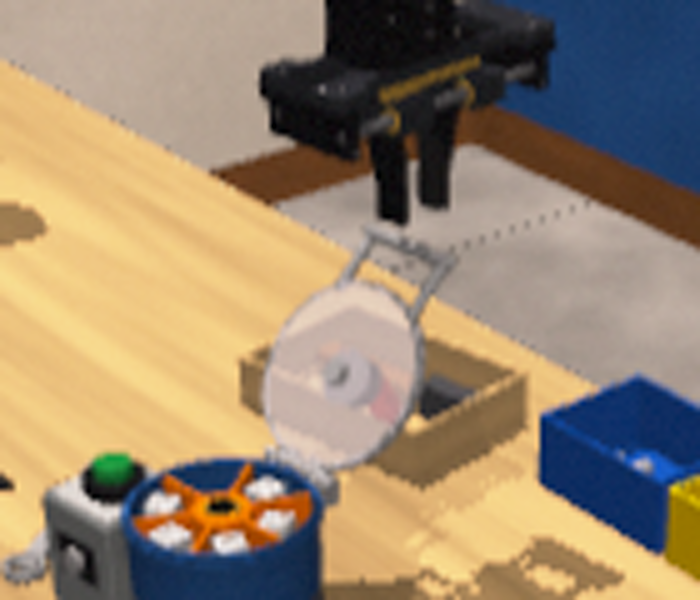

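The fingers, with tips at about (395,220) and (433,205) in this crop, stand over the bar from (370,232) to (450,258). All five slugs are visible in the bowl. Lowering and gripping.

```bash
python3 -m handwheel '[{"delta_pos":[0.2,0.1,1.2],"angular":[0,0,0]},{"delta_pos":[0,0,1.3],"angular":[0,0,0]},{"delta_pos":[0,0,1.2],"angular":[0,0,0]},{"delta_pos":[0,0,0],"angular":[0,0,0]}]' |grep force; python3 -m handwheel '[{"delta_pos":[0,0,0],"angular":[0,0,0]},{"delta_pos":[0,0,0],"angular":[0,0,0]},{"delta_pos":[0,0,0],"angular":[0,0,0]},{"delta_pos":[0,0,0],"angular":[0,0,0]},{"delta_pos":[0,0,0],"angular":[0,0,0]}]' -1 15; python3 - <<'E'
from lid import *
plan([])
o=readout.get_obs(); p=o['eef_pos']*1000
b=[bar(t) for t in np.arange(2.25,-0.01,-.15)]
for t,d in zip(np.arange(2.25,0,-.15),np.diff(b,axis=0)):
    a=np.radians(7); print(round(t-.15,2),'y %.2f z %.2f'%((d[0]*np.cos(a)+d[1]*np.sin(a))/10,-d[2]/10))
E
```

```text
contact_force: [0.2, -0.1, -0.7]
time: 38.25
eef_pos: [0.6736, 0.1767, 0.2291]
tcp_rot: [-0.0, 0.662, 0.749, -0.001]
contact_force: [-1.9, -0.0, -1.3]
width: 0.0096
t=38.2 p=[673.6 176.7 229.1] psi=7.1 tilt=[-0.08 -0.02] j6=-2 w=9.6 F=[-1.9 -0.  -1.3]
2.1 y -1.87 z -1.51
1.95 y -2.08 z -1.21
1.8 y -2.23 z -0.89
1.65 y -2.34 z -0.55
1.5 y -2.40 z -0.19
1.35 y -2.40 z 0.17
1.2 y -2.35 z 0.53
1.05 y -2.24 z 0.87
0.9 y -2.09 z 1.20
0.75 y -1.88 z 1.49
0.6 y -1.64 z 1.76
0.45 y -1.36 z 1.98
0.3 y -1.05 z 2.17
0.15 y -0.71 z 2.30
0.0 y -0.36 z 2.38
```

Bar gripped (9.6 mm opening). Following the arc in two halves.

```bash
python3 -m handwheel '[{"delta_pos":[0,-0.9,-0.75],"angular":[0,0,0]},{"delta_pos":[0,-0.97,-0.76],"angular":[0,0,0]},{"delta_pos":[0,-1.04,-0.6],"angular":[0,0,0]},{"delta_pos":[0,-1.04,-0.6],"angular":[0,0,0]},{"delta_pos":[0,-2.23,-0.9],"angular":[0,0,0]},{"delta_pos":[0,-2.34,-0.55],"angular":[0,0,0]},{"delta_pos":[0,-2.4,-0.2],"angular":[0,0,0]},{"delta_pos":[0,-2.4,0.17],"angular":[0,0,0]},{"delta_pos":[0,0,0],"angular":[0,0,0]}]'; python3 - <<'E'
from lid import *
plan([]); p=readout.get_obs()['eef_pos']*1000; b=bar(1.35); print(b, 'err', p-b)
E
```

```text
time: 39.15
eef_pos: [0.5385, 0.1583, 0.2725]
tcp_rot: [0.001, 0.662, 0.749, -0.002]
contact_force: [-2.4, -4.6, -0.8]
width: 0.0093
t=39.1 p=[538.5 158.3 272.5] psi=7.1 tilt=[-0.09 -0.25] j6=-2 w=9.3 F=[-2.4 -4.6 -0.8]
[541.83116351 160.34766957 280.7438175 ] err [-3.32874576 -2.01298241 -8.26397369]
```

```bash
python3 -m handwheel '[{"delta_pos":[0,-2.35,0.53],"angular":[0,0,0]},{"delta_pos":[0,-2.24,0.87],"angular":[0,0,0]},{"delta_pos":[0,-2.1,1.2],"angular":[0,0,0]},{"delta_pos":[0,-1.88,1.5],"angular":[0,0,0]},{"delta_pos":[0,-1.64,1.76],"angular":[0,0,0]},{"delta_pos":[0,-1.36,1.98],"angular":[0,0,0]},{"delta_pos":[0,0,0],"angular":[0,0,0]}]'; python3 - <<'E'
from lid import *
plan([]); p=readout.get_obs()['eef_pos']*1000; b=bar(.45); print(b, 'err', p-b)
E
```

```text
time: 39.85
eef_pos: [0.4271, 0.1448, 0.1928]
tcp_rot: [0.002, 0.662, 0.75, 0.0]
contact_force: [3.2, -4.4, -5.0]
width: 0.0093
t=39.9 p=[427.1 144.8 192.8] psi=7.1 tilt=[ 0.21 -0.14] j6=-2 w=9.3 F=[ 3.2 -4.4 -5. ]
[427.22250942 145.86922954 202.39985069] err [-0.10012097 -1.02310183 -9.64874706]
```

```bash
python3 -m handwheel '[{"delta_pos":[0,-0.55,1.07],"angular":[0,0,0]},{"delta_pos":[0,-0.5,1.1],"angular":[0,0,0]},{"delta_pos":[0,-0.4,1.15],"angular":[0,0,0]},{"delta_pos":[0,-0.31,1.15],"angular":[0,0,0]},{"delta_pos":[0,-0.2,1.2],"angular":[0,0,0]},{"delta_pos":[0,-0.1,1.1],"angular":[0,0,0]},{"delta_pos":[0,0,0],"angular":[0,0,0]},{"delta_pos":[0,0,0],"angular":[0,0,0]}]'; python3 - <<'E'
from lid import *
plan([]); p=readout.get_obs()['eef_pos']*1000; b=bar(0); print(b, 'err', p-b)
E
```

```text
time: 40.65
eef_pos: [0.4078, 0.143, 0.126]
tcp_rot: [0.001, 0.662, 0.75, 0.001]
contact_force: [2.6, -5.0, -3.4]
width: 0.0091
t=40.6 p=[407.8 143.  126. ] psi=7.1 tilt=[ 0.17 -0.06] j6=-3 w=9.1 F=[ 2.6 -5.  -3.4]
[406.24121808 143.21867604 134.        ] err [ 1.56688073 -0.19163241 -8.03241106]
```

```bash
python3 -m handwheel '[{"delta_pos":[0,0,0.2],"angular":[0,0,0]},{"delta_pos":[0,0,0.2],"angular":[0,0,0]},{"delta_pos":[0,0,0.2],"angular":[0,0,0]},{"delta_pos":[0,0,0],"angular":[0,0,0]}]'
```

```text
time: 41.05
eef_pos: [0.4077, 0.1437, 0.122]
tcp_rot: [0.001, 0.662, 0.749, 0.001]
contact_force: [-2.6, -3.4, 18.5]
width: 0.009
```

```bash
python3 -m handwheel '[{"delta_pos":[0,0,-0.3],"angular":[0,0,0]},{"delta_pos":[0,0,0],"angular":[0,0,0]},{"delta_pos":[0,0,0],"angular":[0,0,0]},{"delta_pos":[0,0,-2],"angular":[0,0,0]},{"delta_pos":[0,0,-3],"angular":[0,0,0]},{"delta_pos":[0,0,-4],"angular":[0,0,0]},{"delta_pos":[-4,0,0],"angular":[0,0,0]},{"delta_pos":[-4,1,0],"angular":[0,0,0]},{"delta_pos":[-4,1,0],"angular":[0,0,0]},{"delta_pos":[-4,1,0],"angular":[0,0,0]},{"delta_pos":[-4,1,0],"angular":[0,0,0]},{"delta_pos":[-4,1,0],"angular":[0,0,0]}]' -0.4 | grep -E 'force|width';python3 -m handwheel '[{"delta_pos":[-4,1,0],"angular":[0,0,0]},{"delta_pos":[-4,1,0],"angular":[0,0,0]},{"delta_pos":[-4,1,0],"angular":[0,0,0]},{"delta_pos":[0,0,0],"angular":[0,0,0]},{"delta_pos":[0,0,0],"angular":[0,0,0]}]' | grep eef; python3 - <<'E'
from lid import *
im=snap('top','t8.png'); s=snap('side','s8.png')
print(proj('top',[M(0,0,165)/1000,bar(0)/1000]),proj('side',[M(0,0,165)/1000,bar(0)/1000]))
a=cv2.resize(im[190:260,200:290],(540,420),interpolation=cv2.INTER_CUBIC); b=cv2.resize(s[150:220,240:310],(260,260),interpolation=cv2.INTER_CUBIC); b=np.vstack([b,np.zeros((160,260,3),np.uint8)])
cv2.imwrite('pics/a6.png',np.hstack([a,b]))
hsv=cv2.cvtColor(im,cv2.COLOR_BGR2HSV).astype(int); m=(((hsv[...,0]<8)|(hsv[...,0]>172))&(hsv[...,1]>120)&(hsv[...,2]>60)).astype(np.uint8); m[:190]=0;m[260:]=0;m[:,:220]=0;m[:,290:]=0
k=max(cv2.findContours(m,0,1)[0],key=cv2.contourArea); M_=cv2.moments(k); print(cv2.contourArea(k)); g=(M_['m10']/M_['m00'],M_['m01']/M_['m00']); print(g,onz('top',g,.168))
P=np.array([onz('top',q,.168)[:2]*1000 for q in k[:,0]],np.float32); print(cv2.minAreaRect(P))
E
```

```text
contact_force: [0.4, 0.8, 0.4]
width: 0.0261
eef_pos: [0.5299, -0.204, 0.2111]
[[251.6436911  221.5373267 ]
 [257.2644428  258.13361842]] [[277.23296793 168.08536507]
 [254.30123325 187.97207327]]
110.5
(251.55052790346906, 221.41478129713423) [0.49939293 0.15470815 0.168     ]
((498.7205810546875, 154.56796264648438), (23.476041793823242, 54.088619232177734), 23.988216400146484)
```

View pics/a6.png

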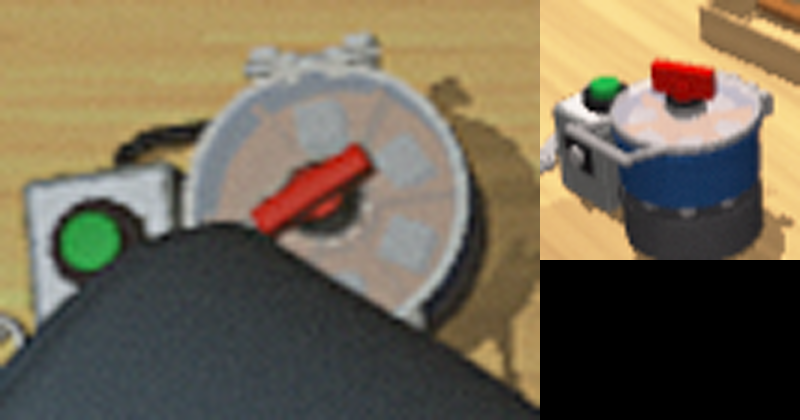

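The lid is shut over the slugs. The wing runs at about 118° in world (about -1.2 rad in the machine frame) and its centre is (499,155). I'll grip it across.

```bash
python3 -m handwheel '[{"delta_pos":[0,0,-1],"angular":[0,0,-1.5]},{"delta_pos":[0,0,-1],"angular":[0,0,-1.5]},{"delta_pos":[0,0,0],"angular":[0,0,-1.3]},{"delta_pos":[0,0,0],"angular":[0,0,0]}]' -0.08 >/dev/null; python3 plan.py 499,155,230,28.6 499,155,152,28.6
```

```text
t=43.2 p=[ 529.9 -202.   232.3] psi=28.6 tilt=[-0.01  0.03] j6=-61 w=39.2 F=[ 0.5 -0.7 -0.4]
 -> 499,155,230 psi 29: rz=0.01  shift cm x=32.82 y=14.37 z=0.23  j6=-24
 -> 499,155,152 psi 29: rz=-0.00  shift cm x=0.00 y=0.00 z=7.80  j6=-24
```

```bash
python3 -m handwheel '[{"delta_pos":[3.28,1.44,0],"angular":[0,0,0]},{"delta_pos":[3.28,1.44,0],"angular":[0,0,0]},{"delta_pos":[3.28,1.44,0],"angular":[0,0,0]},{"delta_pos":[3.28,1.44,0],"angular":[0,0,0]},{"delta_pos":[3.28,1.44,0],"angular":[0,0,0]},{"delta_pos":[3.28,1.44,0],"angular":[0,0,0]},{"delta_pos":[3.28,1.44,0],"angular":[0,0,0]},{"delta_pos":[3.28,1.44,0],"angular":[0,0,0]},{"delta_pos":[3.28,1.44,0],"angular":[0,0,0]},{"delta_pos":[3.28,1.44,0],"angular":[0,0,0]},{"delta_pos":[0,0,0],"angular":[0,0,0]},{"delta_pos":[0,0,0],"angular":[0,0,0]}]' >/dev/null; python3 -m handwheel '[{"delta_pos":[0,0,2],"angular":[0,0,0]},{"delta_pos":[0,0,0],"angular":[0,0,0]},{"delta_pos":[0,0,0],"angular":[0,0,0]}]' >/dev/null; python3 plan.py 499,155,152,28.6; python3 -c "
from h import *
s=snap('side','s9.png'); cv2.imwrite('pics/a7.png',cv2.resize(s[120:220,220:320],(600,600),interpolation=cv2.INTER_CUBIC))"
```

```text
t=44.8 p=[499.7 152.3 211.7] psi=28.4 tilt=[-0.09 -0.02] j6=-24 w=39.7 F=[ 0.4  0.1 -0.8]
 -> 499,155,152 psi 29: rz=-0.03  shift cm x=0.27 y=0.07 z=5.97  j6=-24
```

View pics/a7.png

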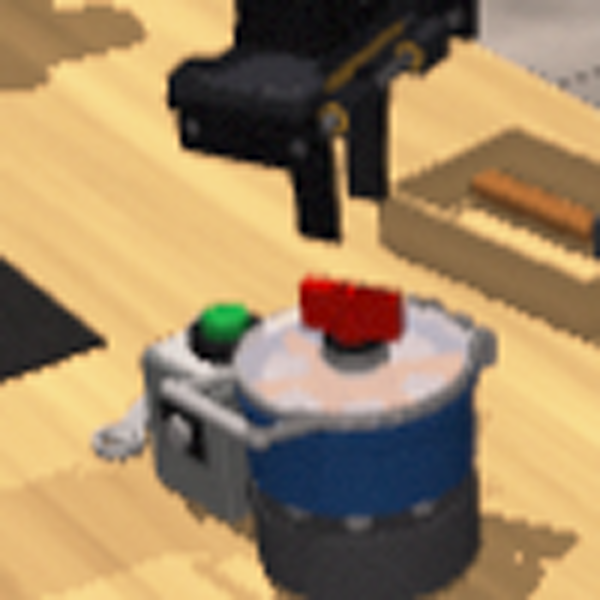

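The lid is shut and the fingers are straddling the wing at (352,310). Lowering and gripping.

```bash
python3 -m handwheel '[{"delta_pos":[0.25,0.07,2],"angular":[0,0,0]},{"delta_pos":[0,0,2],"angular":[0,0,0]},{"delta_pos":[0,0,1],"angular":[0,0,0]},{"delta_pos":[0,0,0.97],"angular":[0,0,0]},{"delta_pos":[0,0,0],"angular":[0,0,0]}]' |grep force; python3 -m handwheel '[{"delta_pos":[0,0,0],"angular":[0,0,0]},{"delta_pos":[0,0,0],"angular":[0,0,0]},{"delta_pos":[0,0,0],"angular":[0,0,0]},{"delta_pos":[0,0,0],"angular":[0,0,0]},{"delta_pos":[0,0,0],"angular":[0,0,0]}]' -1 20; python3 plan.py 499,155,152,28.6
```

```text
contact_force: [-0.6, 1.0, 0.2]
time: 45.8
eef_pos: [0.5003, 0.1557, 0.1527]
tcp_rot: [0.001, 0.511, 0.86, 0.001]
contact_force: [1.0, -0.1, -0.3]
width: 0.0127
t=45.8 p=[500.3 155.7 152.7] psi=28.6 tilt=[0.1  0.01] j6=-23 w=12.7 F=[ 1.  -0.1 -0.3]
 -> 499,155,152 psi 29: rz=-0.01  shift cm x=-0.00 y=-0.15 z=0.07  j6=-24
```

```bash
python3 -m handwheel '[{"delta_pos":[0,0,-0.01],"angular":[0,0,-1]},{"delta_pos":[0,0,-0.01],"angular":[0,0,-1.5]},{"delta_pos":[0,0,-0.01],"angular":[0,0,-1.5]},{"delta_pos":[0,0,-0.01],"angular":[0,0,-1.5]},{"delta_pos":[0,0,-0.01],"angular":[0,0,-1.5]},{"delta_pos":[0,0,-0.01],"angular":[0,0,-1.5]},{"delta_pos":[0,0,-0.01],"angular":[0,0,-1.5]}]' | grep -E 'force|width';python3 -m handwheel '[{"delta_pos":[0,0,-0.01],"angular":[0,0,-1.5]},{"delta_pos":[0,0,-0.01],"angular":[0,0,-1.5]},{"delta_pos":[0,0,-0.01],"angular":[0,0,-1.5]},{"delta_pos":[0,0,-0.01],"angular":[0,0,-1.5]},{"delta_pos":[0,0,-0.01],"angular":[0,0,-1.5]},{"delta_pos":[0,0,-0.01],"angular":[0,0,-1.5]},{"delta_pos":[0,0,0],"angular":[0,0,0]}]' | grep -E 'force|width'; python3 -c "
from workcell import readout
print(readout.get_obs()['moment'])"; python3 plan.py
```

```text
contact_force: [-0.0, -4.4, 0.9]
width: 0.0127
contact_force: [1.1, -6.7, -1.3]
width: 0.0128
[-1.11438624 -0.06762755  0.00169643]
t=47.2 p=[499.7 153.7 153.4] psi=123.8 tilt=[-0.01 -0.22] j6=-119 w=12.8 F=[ 1.1 -6.7 -1.3]
```

```bash
python3 -m handwheel '[{"delta_pos":[0,0,0],"angular":[0,0,0]},{"delta_pos":[0,0,0],"angular":[0,0,0]},{"delta_pos":[0,0,0],"angular":[0,0,0]},{"delta_pos":[0,0,0],"angular":[0,0,0]},{"delta_pos":[0,0,-4],"angular":[0,0,0]},{"delta_pos":[0,0,-3],"angular":[0,0,0]},{"delta_pos":[0,0,0],"angular":[0,0,0]},{"delta_pos":[0,0,0],"angular":[0,0,0]}]' -0.08 >/dev/null; python3 plan.py 499,155,146,123.8; cat > wing.py <<'E'
from lid import *
import sys
def wing(f):
    s=snap('side',f) if not f.startswith('=') else cv2.imread('pics/'+f[1:])
    c=cv2.resize(s[140:220,230:330],None,fx=4,fy=4,interpolation=cv2.INTER_CUBIC); h=cv2.cvtColor(c,cv2.COLOR_BGR2HSV).astype(int)
    m=(((h[...,0]<8)|(h[...,0]>172))&(h[...,1]>150)&(h[...,2]>70)).astype(np.uint8)
    k=max(cv2.findContours(m,0,1)[0],key=cv2.contourArea); b=np.array(cv2.boundingRect(k))/4; print(f,'wing x %.1f y %.1f w %.1f h %.1f'%(b[0]+230,b[1]+140,b[2],b[3]))
for f in sys.argv[1:]: wing(f)
for t in(-1.2,.46):
  for top in(170.7,165.7,161):
    P=[]
    for x in(-28,28):
        for y in(-6.5,6.5):
            for z in(top,top-28): P.append(M(x*np.cos(t)-y*np.sin(t),x*np.sin(t)+y*np.cos(t),z)/1000)
    q=proj('side',P); print(t,top,q.min(0).round(1),q.max(0).round(1),(q.max(0)-q.min(0)).round(1))
E
python3 wing.py =s8.png s10.png;python3 -c "
from h import *
s=cv2.imread('pics/s10.png'); cv2.imwrite('pics/a8.png',cv2.resize(s[140:220,230:310],(480,480),interpolation=cv2.INTER_CUBIC))"
```

```text
t=48.0 p=[499.6 155.9 224.1] psi=123.6 tilt=[0.09 0.02] j6=-118 w=39.9 F=[-0.4  0.3 -0. ]
 -> 499,155,146 psi 124: rz=-0.05  shift cm x=0.11 y=-0.04 z=7.81  j6=-119
=s8.png wing x 270.0 y 166.2 w 17.0 h 11.5
s10.png wing x 274.0 y 165.5 w 9.5 h 15.0
-1.2 170.7 [268.2 163.9] [286.5 176.9] [18.3 13. ]
-1.2 165.7 [268.3 165.3] [286.6 178.3] [18.3 13. ]
-1.2 161 [268.5 166.6] [286.7 179.6] [18.2 13. ]
0.46 170.7 [271.6 162.1] [283.  178.9] [11.5 16.8]
0.46 165.7 [271.7 163.5] [283.1 180.3] [11.4 16.8]
0.46 161 [271.8 164.8] [283.2 181.6] [11.4 16.8]
```

View pics/a8.png

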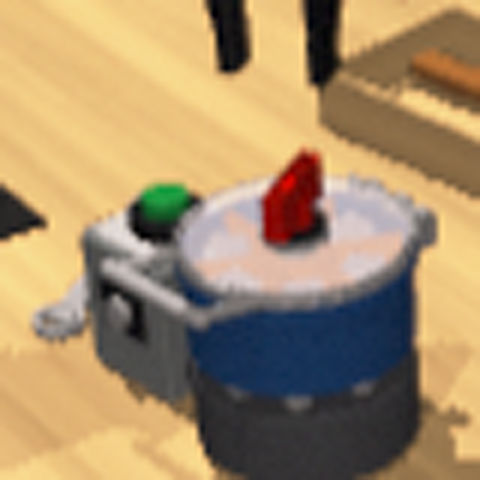

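The wing now reads lower at both its top and bottom edges, consistent with the drop into the thread start. Regripping lower and running in clockwise, first 150°.

```bash
python3 -m handwheel '[{"delta_pos":[0.1,0,3],"angular":[0,0,0]},{"delta_pos":[0,0,3],"angular":[0,0,0]},{"delta_pos":[0,0,1.8],"angular":[0,0,0]},{"delta_pos":[0,0,0],"angular":[0,0,0]},{"delta_pos":[0,0,0],"angular":[0,0,0]}]' |grep force; python3 -m handwheel '[{"delta_pos":[0,0,0],"angular":[0,0,0]},{"delta_pos":[0,0,0],"angular":[0,0,0]},{"delta_pos":[0,0,0],"angular":[0,0,0]},{"delta_pos":[0,0,0],"angular":[0,0,0]},{"delta_pos":[0,0,0],"angular":[0,0,0]}]' -1 20 | grep -E 'eef|force|width'; python3 -m handwheel '[{"delta_pos":[0,0,0.0125],"angular":[0,0,1.5]},{"delta_pos":[0,0,0.0125],"angular":[0,0,1.5]},{"delta_pos":[0,0,0.0125],"angular":[0,0,1.5]},{"delta_pos":[0,0,0.0125],"angular":[0,0,1.5]},{"delta_pos":[0,0,0.0125],"angular":[0,0,1.5]},{"delta_pos":[0,0,0.0125],"angular":[0,0,1.5]},{"delta_pos":[0,0,0.0125],"angular":[0,0,1.5]},{"delta_pos":[0,0,0.0125],"angular":[0,0,1.5]},{"delta_pos":[0,0,0.0125],"angular":[0,0,1.5]},{"delta_pos":[0,0,0.0125],"angular":[0,0,1.5]},{"delta_pos":[0,0,0],"angular":[0,0,0]}]' | grep -E 'eef|force|width'; python3 plan.py; python3 -c "
from workcell import readout
print(readout.get_obs()['moment'])"
```

```text
contact_force: [-0.3, -0.1, 1.3]
eef_pos: [0.5, 0.154, 0.1462]
contact_force: [1.0, -5.7, 0.9]
width: 0.013
eef_pos: [0.5001, 0.1552, 0.1449]
contact_force: [1.8, -0.3, 0.2]
width: 0.0127
t=50.1 p=[500.1 155.2 144.9] psi=48.6 tilt=[0.19 0.02] j6=-44 w=12.7 F=[ 1.8 -0.3  0.2]
[-0.0999357  -0.46755493  0.03555631]
```

```bash
python3 -m handwheel '[{"delta_pos":[0,0,0.0125],"angular":[0,0,1.5]},{"delta_pos":[0,0,0.0125],"angular":[0,0,1.5]},{"delta_pos":[0,0,0.0125],"angular":[0,0,1.5]},{"delta_pos":[0,0,0.0125],"angular":[0,0,1.5]},{"delta_pos":[0,0,0.0125],"angular":[0,0,1.5]},{"delta_pos":[0,0,0.0125],"angular":[0,0,1.5]},{"delta_pos":[0,0,0.0125],"angular":[0,0,1.5]},{"delta_pos":[0,0,0.0125],"angular":[0,0,1.5]},{"delta_pos":[0,0,0.0125],"angular":[0,0,1.5]},{"delta_pos":[0,0,0.0125],"angular":[0,0,1.5]},{"delta_pos":[0,0,0],"angular":[0,0,0]}]' | grep -E 'eef|force|width'; python3 -m handwheel '[{"delta_pos":[0,0,0],"angular":[0,0,0]},{"delta_pos":[0,0,0],"angular":[0,0,0]},{"delta_pos":[0,0,0],"angular":[0,0,0]},{"delta_pos":[0,0,-3],"angular":[0,0,0]},{"delta_pos":[0,0,-3],"angular":[0,0,0]},{"delta_pos":[0,0,0],"angular":[0,0,0]},{"delta_pos":[0,0,0],"angular":[0,0,0]}]' -0.08 | grep force; python3 plan.py; python3 wing.py s11.png | head -1;python3 -c "
from h import *
s=cv2.imread('pics/s11.png'); cv2.imwrite('pics/a9.png',cv2.resize(s[140:220,230:310],(480,480),interpolation=cv2.INTER_CUBIC))"
```

```text
eef_pos: [0.5015, 0.1553, 0.1439]
contact_force: [5.6, 1.1, 1.3]
width: 0.0129
contact_force: [-0.6, -1.1, 0.2]
t=52.0 p=[497.8 155.1 203.1] psi=-26.4 tilt=[-0.06 -0.01] j6=31 w=40.1 F=[-0.6 -1.1  0.2]
s11.png wing x 275.5 y 166.0 w 7.0 h 15.2
```

View pics/a9.png

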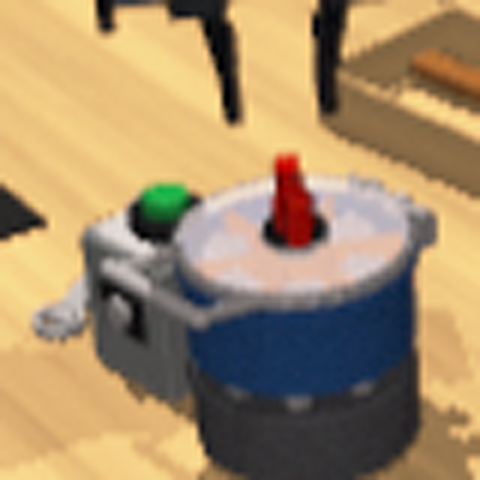

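The wing is edge-on at (290,200), as expected after 150°, and sits low on the lid. Turning the gripper back 180° for the second bite.

```bash
python3 -m handwheel '[{"delta_pos":[0,0,0],"angular":[0,0,-1.5]},{"delta_pos":[0,0,0],"angular":[0,0,-1.5]},{"delta_pos":[0,0,0],"angular":[0,0,-1.5]},{"delta_pos":[0,0,0],"angular":[0,0,-1.5]},{"delta_pos":[0,0,0],"angular":[0,0,-1.5]},{"delta_pos":[0,0,0],"angular":[0,0,-1.5]},{"delta_pos":[0,0,0],"angular":[0,0,-1.5]},{"delta_pos":[0,0,0],"angular":[0,0,-1.5]},{"delta_pos":[0,0,0],"angular":[0,0,-1.5]},{"delta_pos":[0,0,0],"angular":[0,0,-1.5]},{"delta_pos":[0,0,0],"angular":[0,0,-1.5]},{"delta_pos":[0,0,0],"angular":[0,0,-1.5]}]' >/dev/null;  python3 -m handwheel '[{"delta_pos":[0,0,0],"angular":[0,0,-1.5]},{"delta_pos":[0,0,0],"angular":[0,0,-1.5]},{"delta_pos":[0,0,0],"angular":[0,0,-1.5]},{"delta_pos":[0,0,0],"angular":[0,0,-1.5]},{"delta_pos":[0,0,0],"angular":[0,0,-1.5]},{"delta_pos":[0,0,0],"angular":[0,0,-1.5]},{"delta_pos":[0,0,0],"angular":[0,0,-1.5]},{"delta_pos":[0,0,0],"angular":[0,0,-1.5]},{"delta_pos":[0,0,0],"angular":[0,0,-1.5]},{"delta_pos":[0,0,0],"angular":[0,0,-1.5]},{"delta_pos":[0,0,0],"angular":[0,0,-1.5]},{"delta_pos":[0,0,0],"angular":[0,0,-1.5]}]' >/dev/null; python3 -m handwheel '[{"delta_pos":[0,0,0],"angular":[0,0,0]},{"delta_pos":[0,0,0],"angular":[0,0,0]}]' >/dev/null; python3 plan.py 499.3,155,143.5,153.6
```

```text
t=54.6 p=[497.7 155.  201.9] psi=153.4 tilt=[-0.17 -0.01] j6=-148 w=39.7 F=[ 0.8 -1.3 -1.4]
 -> 499,155,144 psi 154: rz=-0.04  shift cm x=-0.07 y=-0.15 z=5.84  j6=-149
```

```bash
python3 -m handwheel '[{"delta_pos":[-0.07,-0.15,2],"angular":[0,0,0]},{"delta_pos":[0,0,2],"angular":[0,0,0]},{"delta_pos":[0,0,1.84],"angular":[0,0,0]},{"delta_pos":[0,0,0],"angular":[0,0,0]},{"delta_pos":[0,0,0],"angular":[0,0,0]}]' |grep force; python3 -m handwheel '[{"delta_pos":[0,0,0],"angular":[0,0,0]},{"delta_pos":[0,0,0],"angular":[0,0,0]},{"delta_pos":[0,0,0],"angular":[0,0,0]},{"delta_pos":[0,0,0],"angular":[0,0,0]},{"delta_pos":[0,0,0],"angular":[0,0,0]}]' -1 20 | grep -E 'eef|force|width'; python3 -m handwheel '[{"delta_pos":[0,0,0.0125],"angular":[0,0,1.5]},{"delta_pos":[0,0,0.0125],"angular":[0,0,1.5]},{"delta_pos":[0,0,0.0125],"angular":[0,0,1.5]},{"delta_pos":[0,0,0.0125],"angular":[0,0,1.5]},{"delta_pos":[0,0,0.0125],"angular":[0,0,1.5]},{"delta_pos":[0,0,0.0125],"angular":[0,0,1.5]},{"delta_pos":[0,0,0.0125],"angular":[0,0,1.5]},{"delta_pos":[0,0,0.0125],"angular":[0,0,1.5]},{"delta_pos":[0,0,0.0125],"angular":[0,0,1.5]},{"delta_pos":[0,0,0.0125],"angular":[0,0,1.5]},{"delta_pos":[0,0,0.0125],"angular":[0,0,1.5]},{"delta_pos":[0,0,0],"angular":[0,0,0]}]' | grep -E 'eef|force|width'; python3 plan.py; python3 -c "
from workcell import readout
print(readout.get_obs()['moment'])"
```

```text
contact_force: [0.5, -0.0, -0.5]
eef_pos: [0.5012, 0.1549, 0.1452]
contact_force: [0.7, -1.9, 0.9]
width: 0.013
eef_pos: [0.5015, 0.1544, 0.1437]
contact_force: [1.5, -3.2, 1.5]
width: 0.0127
t=56.8 p=[501.5 154.4 143.7] psi=71.1 tilt=[ 0.14 -0.07] j6=-66 w=12.7 F=[ 1.5 -3.2  1.5]
[-0.58333142 -0.36214673  0.00155604]
```

```bash
python3 -m handwheel '[{"delta_pos":[0,0,0.0125],"angular":[0,0,1.5]},{"delta_pos":[0,0,0.0125],"angular":[0,0,1.5]},{"delta_pos":[0,0,0.0125],"angular":[0,0,1.5]},{"delta_pos":[0,0,0.0125],"angular":[0,0,1.5]},{"delta_pos":[0,0,0.0125],"angular":[0,0,1.5]},{"delta_pos":[0,0,0.0125],"angular":[0,0,1.5]},{"delta_pos":[0,0,0],"angular":[0,0,0]}]' | grep force;python3 plan.py; python3 -c "
from workcell import readout
print(readout.get_obs()['moment'])";  python3 -m handwheel '[{"delta_pos":[0,0,0.01],"angular":[0,0,0.7]},{"delta_pos":[0,0,0.01],"angular":[0,0,0.7]},{"delta_pos":[0,0,0],"angular":[0,0,0.7]},{"delta_pos":[0,0,0],"angular":[0,0,0]}]' | grep -E 'force|width';python3 plan.py; python3 -c "
from workcell import readout
print(readout.get_obs()['moment'])"
```

```text
contact_force: [1.2, -4.4, 4.5]
t=57.5 p=[501.3 154.2 143.2] psi=26.2 tilt=[ 0.12 -0.1 ] j6=-21 w=13.2 F=[ 1.2 -4.4  4.5]
[-0.99665754 -0.20404093 -0.02184613]
contact_force: [1.2, -5.4, 6.0]
width: 0.0128
t=57.9 p=[501.3 154.1 143.2] psi=15.8 tilt=[ 0.12 -0.1 ] j6=-11 w=12.8 F=[ 1.2 -5.4  6. ]
[-1.12262984 -0.13359106  0.02940384]
```

```bash
for i in 1; do python3 -m handwheel '[{"delta_pos":[0,0,0],"angular":[0,0,0.6]},{"delta_pos":[0,0,0],"angular":[0,0,0.6]},{"delta_pos":[0,0,0],"angular":[0,0,0]}]' | grep -E 'force|width';python3 plan.py; python3 -c "
from workcell import readout
print(readout.get_obs()['moment'])"; done;  python3 -m handwheel '[{"delta_pos":[0,0,0],"angular":[0,0,0.6]},{"delta_pos":[0,0,0],"angular":[0,0,0.6]},{"delta_pos":[0,0,0],"angular":[0,0,0]}]' | grep -E 'force|width';python3 plan.py; python3 -c "
from workcell import readout
print(readout.get_obs()['moment'])"
```

```text
contact_force: [-0.2, -4.3, 6.2]
width: 0.0137
t=58.2 p=[501.2 154.2 143.2] psi=10.0 tilt=[ 0.12 -0.12] j6=-5 w=13.7 F=[-0.2 -4.3  6.2]
[-0.89609446 -0.13446455  0.53100361]
contact_force: [0.4, -2.9, 6.3]
width: 0.0148
t=58.5 p=[501.  154.8 143.2] psi=4.0 tilt=[ 0.11 -0.07] j6=1 w=14.8 F=[ 0.4 -2.9  6.3]
[-0.61631971 -0.00139071  0.62700586]
```

The moment rose to 0.5–0.6 N m right at the predicted stop angle. Releasing and checking.

```bash
python3 -m handwheel '[{"delta_pos":[0,0,0],"angular":[0,0,0]},{"delta_pos":[0,0,0],"angular":[0,0,0]},{"delta_pos":[0,0,0],"angular":[0,0,0]},{"delta_pos":[0,0,0],"angular":[0,0,0]},{"delta_pos":[0,0,-3],"angular":[0,0,0]},{"delta_pos":[0,0,-3],"angular":[0,0,0]},{"delta_pos":[0,0,-1],"angular":[0,0,0]},{"delta_pos":[0,0,0],"angular":[0,0,0]},{"delta_pos":[0,0,0],"angular":[0,0,0]}]' -0.08 | grep force; python3 wing.py s12.png | head -1;python3 plan.py 486,266.5,150,4 486,266.5,112,4; python3 - <<'E'
from lid import *
s=cv2.imread('pics/s12.png'); cv2.imwrite('pics/a10.png',cv2.resize(s[140:220,230:310],(600,600),interpolation=cv2.INTER_CUBIC))
for t in(-4.6,-4.1):
  for top in(167,161):
    q=proj('side',[M(x*np.cos(t)-y*np.sin(t),x*np.sin(t)+y*np.cos(t),z)/1000 for x in(-28,28) for y in(-6.5,6.5) for z in(top,top-28)]); print(t,top,q.min(0).round(1),(q.max(0)-q.min(0)).round(1))
E
```

```text
contact_force: [0.0, 0.6, 0.2]
s12.png wing x 271.0 y 167.8 w 15.0 h 12.5
t=59.5 p=[499.2 155.  211. ] psi=3.6 tilt=[-0.16 -0.01] j6=1 w=39.7 F=[-0.6 -0.5  0.1]
 -> 486,266,150 psi 4: rz=-0.09  shift cm x=11.22 y=-0.54 z=6.10  j6=13
 -> 486,266,112 psi 4: rz=-0.00  shift cm x=0.00 y=0.00 z=3.80  j6=13
-4.6 167 [269.3 164.1] [16.5 14.7]
-4.6 161 [269.4 165.8] [16.4 14.7]
-4.1 167 [268.  165.9] [18.9 11.1]
-4.1 161 [268.1 167.5] [18.9 11.1]
```

View pics/a10.png

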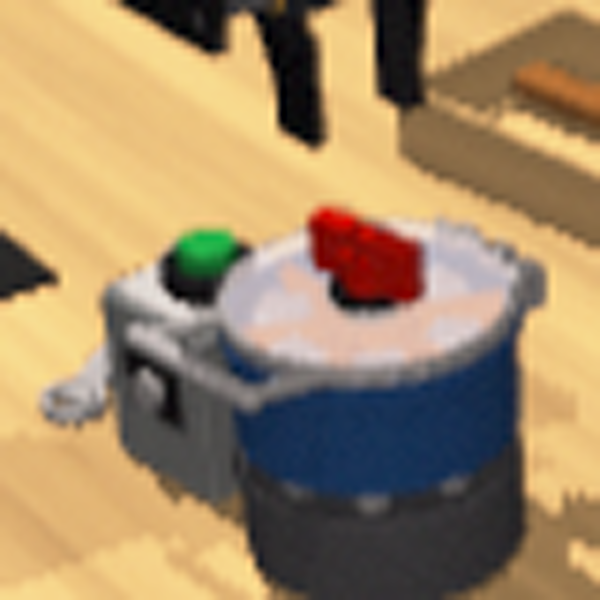

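The flange is down on the lid and the wing's top and bottom match the home position. Now the button, with closed fingers.

```bash
python3 -m handwheel '[{"delta_pos":[2.8,-0.13,0],"angular":[0,0,0]},{"delta_pos":[2.8,-0.13,0],"angular":[0,0,0]},{"delta_pos":[2.8,-0.14,0],"angular":[0,0,0]},{"delta_pos":[2.8,-0.14,0],"angular":[0,0,0]},{"delta_pos":[0,0,0],"angular":[0,0,0]},{"delta_pos":[0,0,3],"angular":[0,0,0]},{"delta_pos":[0,0,3],"angular":[0,0,0]},{"delta_pos":[0,0,2],"angular":[0,0,0]},{"delta_pos":[0,0,1],"angular":[0,0,0]},{"delta_pos":[0,0,0.5],"angular":[0,0,0]},{"delta_pos":[0,0,0],"angular":[0,0,0]},{"delta_pos":[0,0,0],"angular":[0,0,0]}]' -1 | grep -E 'force|width'; python3 plan.py 486,266.5,100.5,4; python3 wing.py s13.png | head -1
```

```text
contact_force: [-0.6, -0.1, 0.3]
width: 0.0002
t=60.6 p=[488.8 266.5 118. ] psi=3.5 tilt=[0.08 0.02] j6=14 w=0.2 F=[-0.6 -0.1  0.3]
 -> 486,266,100 psi 4: rz=-0.09  shift cm x=0.02 y=-0.27 z=1.75  j6=13
s13.png wing x 271.0 y 168.0 w 15.2 h 12.2
```

```bash
python3 -m handwheel '[{"delta_pos":[0,-0.25,0.6],"angular":[0,0,0]},{"delta_pos":[0,0,0.4],"angular":[0,0,0]},{"delta_pos":[0,0,0.3],"angular":[0,0,0]},{"delta_pos":[0,0,0.25],"angular":[0,0,0]},{"delta_pos":[0,0,0.15],"angular":[0,0,0]},{"delta_pos":[0,0,0],"angular":[0,0,0]},{"delta_pos":[0,0,0],"angular":[0,0,0]}]' | grep -E 'eef|force'
```

```text
eef_pos: [0.486, 0.2667, 0.1049]
contact_force: [-6.9, -2.9, 31.8]
```

```bash
python3 plan.py; python3 - <<'E'
from lid import *
s=snap('side','s14.png'); a=cv2.imread('pics/s13.png')
f=lambda s:cv2.resize(s[150:205,235:285],(400,440),interpolation=cv2.INTER_CUBIC)
cv2.imwrite('pics/a11.png',np.hstack([f(a),f(s)]))
E
```

```text
t=61.4 p=[486.  266.7 104.9] psi=3.6 tilt=[0.16 0.03] j6=14 w=0.5 F=[-6.9 -2.9 31.8]
```

View pics/a11.png

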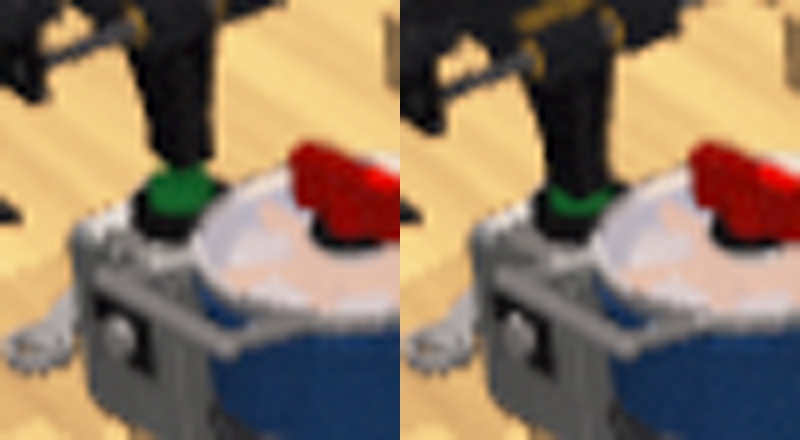

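```bash
python3 - <<'E'
from lid import *
for z in(107,105,101,98):
    P=np.array([M(14*np.cos(a),112+14*np.sin(a),z)/1000 for a in np.linspace(0,6.28,60)]); q=proj('side',P)
    print(z,((q-[235,150])*8).min(0).round(0),((q-[235,150])*8).max(0).round(0))
for f in('s12.png','s13.png','s14.png'):
    s=cv2.imread('pics/'+f); c=cv2.resize(s[150:205,235:285],None,fx=8,fy=8,interpolation=cv2.INTER_CUBIC); h=cv2.cvtColor(c,cv2.COLOR_BGR2HSV).astype(int)
    m=((h[...,0]>45)&(h[...,0]<80)&(h[...,1]>100)&(h[...,2]>50)).astype(np.uint8); k=max(cv2.findContours(m,0,1)[0],key=cv2.contourArea); print(f,cv2.boundingRect(k),cv2.contourArea(k))
o=readout.get_obs(); print(o['moment'],o['joints'])
E
```

```text
107 [139. 158.] [207. 192.]
105 [140. 163.] [207. 196.]
101 [141. 171.] [208. 204.]
98 [141. 177.] [208. 210.]
s12.png (145, 166, 70, 51) 2667.5
s13.png (146, 162, 69, 53) 2470.0
s14.png (150, 188, 63, 28) 1027.5
[-0.57901605  1.24557559  0.01316512] [ 3.00354755e-01  5.99174077e-01  1.71635257e+00 -3.84841959e-04
  8.23232409e-01  2.37972925e-01]
```

```bash
python3 - <<'E'
import cv2,numpy as np
for f in('s12.png','s14.png'):
    s=cv2.imread('pics/'+f); print(f); print(s[168:179,251:264,1].tolist() and '\n'.join(' '.join('%3d,%3d'%(p[1],p[2]) for p in r) for r in s[168:180,251:264]))
E
```

```text
s12.png
207,244 205,242 204,241 203,241 202,240 202,241 203,241 200,240 197,238 196,236 194,236 196,237 199,239
206,244 208,244 208,243 204,242 203,241 202,241 201,240 200,240 202,240 198,238 196,237 193,235 194,236
202,241 207,243 207,242 197,226 190,203 184,177 188,176 189,178 190,177 190,194 198,239 195,236 193,235
199,238 199,237 193,215 183,139 180, 98 177, 37 179, 33 179, 33 182, 42 181, 95 179,194 178,224 196,237
195,236 187,222 151,129 168, 33 181, 35 182, 36 182, 34 181, 35 178, 32 165, 41 121, 88 112,142 156,194
183,221 125,142  92, 50 136, 27 164, 35 180, 38 179, 35 168, 34 160, 31 127, 27  67, 20  44, 47 112,124
127,147  31, 29  54, 20 100, 23 121, 28 140, 33 142, 30 130, 27 121, 30  90, 16  72, 42 112,118 155,166
 99,104  32, 33  40, 24  80, 20  95, 18  99, 21 102, 21 101, 19  98, 25  96, 64 140,143 161,171 177,190
113,118  28, 29  29, 26  52, 24  67, 24  73, 22  72, 22  75, 29  75, 49 128,125 169,181 172,185 178,189
108,115  19, 21  23, 25  26, 28  32, 32  37, 31  32, 24  45, 41  73, 77 161,169 172,183 174,184 178,186
174,184  32, 36  13, 15  22, 24  24, 25  23, 25  21,
[... 711 characters left out ...]
, 18  22, 12  14, 16  14, 17  22, 22  22, 23  40, 18  33, 16  30, 33  89,100
127,147  17, 15  37, 21  80, 19  68, 21  36, 14  16, 10  45, 22  73, 25  77, 22  57, 30  79, 85 128,137
 93, 98  18, 14  32, 16  78, 15  92, 20  82, 15  78, 16  87, 24  93, 25  87, 49 103,103 131,140 165,177
109,115  16, 18  22, 17  47, 15  67, 18  73, 21  74, 20  72, 22  68, 30  93, 90 138,147 164,176 177,188
 85, 90  14, 15  18, 18  21, 24  21, 18  26, 21  24, 20  29, 21  52, 55 124,131 165,177 176,187 178,187
 95,100  29, 33  19, 19  18, 21  18, 17  18, 21  20, 19  32, 33  84, 89 139,148 180,188 180,188 180,187
116,123  91, 97  32, 34  14, 17  15, 18  16, 17  16, 19  60, 62 164,171 167,174 180,188 178,185 179,188
```

```bash
for i in 1; do python3 -m handwheel '[{"delta_pos":[0,0,0],"angular":[0,0,0]},{"delta_pos":[0,0,0],"angular":[0,0,0]},{"delta_pos":[0,0,0],"angular":[0,0,0]},{"delta_pos":[0,0,0],"angular":[0,0,0]}]' | grep -E 'eef|force'; done;  python3 -m handwheel '[{"delta_pos":[0,0,-0.3],"angular":[0,0,0]},{"delta_pos":[0,0,0],"angular":[0,0,0]},{"delta_pos":[0,0,0],"angular":[0,0,0]}]' | grep -E 'eef|force'
```

```text
eef_pos: [0.486, 0.2666, 0.1049]
contact_force: [-6.4, -2.5, 30.9]
eef_pos: [0.486, 0.2666, 0.1053]
contact_force: [-2.7, 0.4, 13.6]
```

Contact at z≈105 is stiff. I'll back up in small steps: a 6 mm soft spring zone above it would mean the button is bottomed and my z is simply offset.

```bash
H(){ python3 -c "
from h import *
o=readout.get_obs(); print((o['eef_pos']*1000).round(1),o['contact_force'].round(1))
s=snap('side'); c=cv2.resize(s[150:205,235:285],None,fx=8,fy=8,interpolation=cv2.INTER_CUBIC); h=cv2.cvtColor(c,cv2.COLOR_BGR2HSV).astype(int)
m=((h[...,0]>45)&(h[...,0]<80)&(h[...,1]>100)&(h[...,2]>40)).astype(np.uint8); k=max(cv2.findContours(m,0,1)[0],key=cv2.contourArea); print(cv2.boundingRect(k),cv2.contourArea(k))"; }
python3 -m handwheel '[{"delta_pos":[0,0,-0.2],"angular":[0,0,0]},{"delta_pos":[0,0,0],"angular":[0,0,0]},{"delta_pos":[0,0,0],"angular":[0,0,0]}]' >/dev/null; H
python3 -m handwheel '[{"delta_pos":[0,0,-0.1],"angular":[0,0,0]},{"delta_pos":[0,0,0],"angular":[0,0,0]},{"delta_pos":[0,0,0],"angular":[0,0,0]}]' >/dev/null; H
python3 -m handwheel '[{"delta_pos":[0,0,-0.1],"angular":[0,0,0]},{"delta_pos":[0,0,0],"angular":[0,0,0]},{"delta_pos":[0,0,0],"angular":[0,0,0]}]' >/dev/null; H
python3 -m handwheel '[{"delta_pos":[0,0,-0.2],"angular":[0,0,0]},{"delta_pos":[0,0,0],"angular":[0,0,0]},{"delta_pos":[0,0,0],"angular":[0,0,0]}]' >/dev/null; H
python3 -m handwheel '[{"delta_pos":[0,0,-0.2],"angular":[0,0,0]},{"delta_pos":[0,0,0],"angular":[0,0,0]},{"delta_pos":[0,0,0],"angular":[0,0,0]}]' >/dev/null; H
python3 -m handwheel '[{"delta_pos":[0,0,-0.4],"angular":[0,0,0]},{"delta_pos":[0,0,0],"angular":[0,0,0]},{"delta_pos":[0,0,0],"angular":[0,0,0]}]' >/dev/null; H
```

```text
[485.9 266.6 105.8] [-0.7  0.2  4.8]
(146, 185, 70, 32) 1358.0
[485.9 266.6 106.4] [0.4 0.9 4.3]
(147, 183, 70, 35) 1479.5
[485.9 266.6 107.4] [1.8 1.5 3.4]
(147, 181, 70, 37) 1592.5
[485.6 266.3 109.3] [1.8 2.  2. ]
(146, 178, 71, 40) 1764.5
[485.  266.  111.1] [ 0.9 -0.4  2.2]
(145, 175, 72, 42) 1987.5
[485.  266.2 115.2] [ 1.1 -0.3  0.2]
(145, 167, 72, 51) 2411.5
```

The button has a soft zone from about 111.5 to 105.5 mm (2 N rising to 4.8 N) and a hard stop below it. That is exactly its 6 mm travel, so it was fully pressed and is now out again. My z reads about 4.5 mm high there. Retreating for a last look.

```bash
python3 -m handwheel '[{"delta_pos":[0,0,-4],"angular":[0,0,0]},{"delta_pos":[0,0,-4],"angular":[0,0,0]},{"delta_pos":[0,0,-4],"angular":[0,0,0]},{"delta_pos":[4,-1,0],"angular":[0,0,0]},{"delta_pos":[4,-1,0],"angular":[0,0,0]},{"delta_pos":[4,-1,0],"angular":[0,0,0]},{"delta_pos":[4,-1,0],"angular":[0,0,0]},{"delta_pos":[4,-1,0],"angular":[0,0,0]},{"delta_pos":[4,-1,0],"angular":[0,0,0]},{"delta_pos":[0,0,0],"angular":[0,0,0]},{"delta_pos":[0,0,0],"angular":[0,0,0]}]' | grep -E 'eef|force'; python3 wing.py s15.png | head -1; python3 - <<'E'
from lid import *
im=snap('top','t15.png'); s=cv2.imread('pics/s15.png')
a=cv2.resize(im[190:260,200:290],(540,420),interpolation=cv2.INTER_CUBIC); b=cv2.resize(s[150:220,240:310],(260,260),interpolation=cv2.INTER_CUBIC); o=cv2.resize(cv2.imread('pics/s8.png')[150:220,240:310],(260,260),interpolation=cv2.INTER_CUBIC)
b=np.vstack([b,o]); a=np.vstack([a,np.zeros((100,540,3),np.uint8)]); cv2.imwrite('pics/a12.png',np.hstack([a,b]))
h=cv2.cvtColor(im,cv2.COLOR_BGR2HSV).astype(int); m=(((h[...,0]<8)|(h[...,0]>172))&(h[...,1]>120)&(h[...,2]>60)).astype(np.uint8); m[:190]=0;m[260:]=0;m[:,:220]=0;m[:,290:]=0
k=max(cv2.findContours(m,0,1)[0],key=cv2.contourArea); P=np.array([onz('top',q,.161)[:2]*1000 for q in k[:,0]],np.float32); print(cv2.minAreaRect(P),'home expects world angle',np.degrees(-4.6)+YAW+360)
E
```

```text
eef_pos: [0.4098, 0.5025, 0.2346]
contact_force: [-0.8, -0.1, -0.5]
s15.png wing x 271.0 y 167.8 w 15.2 h 12.5
((498.88043212890625, 154.6130828857422), (21.68027114868164, 53.57652282714844), 5.8928751945495605) home expects world angle 103.63941423982135
```

View pics/a12.png

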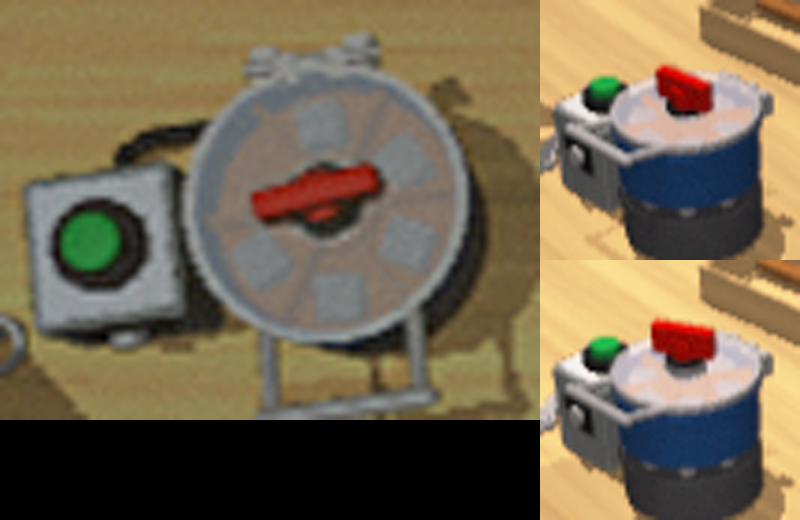

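The last picture shows five slugs in separate compartments under the shut lid. The wing is at about 102° (103.6° expected at home) with its flange down on the lid, where a bare shaft showed before, and the button is out. Handing in.

```bash
python3 -c "
from workcell import robot,readout
print(readout.get_obs()['time']); print(robot.close_job())"
```

```text
65.45
the job is handed in; nothing more can be done
None
```

The job is handed in, at 65 s on the robot's clock, and my last checks show every step done; no verdict is reported back.

**What was done:**
- Five slugs were on the bench and went into compartments 0, 2, 3, 4 and 5. One had been knocked about 5 cm aside before I reached it, so I measured it again and picked it up from there.
- I swung the lid shut by its bar.
- I backed the wing screw off by 95° and let it drop into the thread start. I then ran it in clockwise in two bites until it met the stop, where the torque rose to about 0.6 N m.
- I pressed the start button last.

**Last checks:**
- **Slugs and lid:** the final picture shows the five slugs in separate compartments under the shut lid.
- **Wing screw:** it stands at about 102°, where 103.6° is expected at home. Its flange is down on the lid, and its image height fits home rather than 6 mm short.
- **Button:** it is out again, and the robot touches nothing.

**One disagreement:** the button bottomed at a measured height of 105.5 mm, where I expected 101 mm. Its soft travel was still the full 6 mm (111.5 to 105.5 mm, 2 to 4.8 N), so I take it as fully pressed and my height reading as about 4.5 mm high there.

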